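Turn the draining cheese box over on its stand, lid pinched shut

ROBOT

A 7-joint arm with a two-finger parallel gripper is mounted at the origin on a cart in front of the work surface, level with it; the furniture and walls round the work are solid. World frame = base frame: x ahead of the robot, y to its left, z up, the work surface at z = 0. Lengths are in mm, angles in degrees, forces in N, time in s.
With the tool pointing down it reaches from about 425 to 825 mm from the base axis. Payload 3.6 kg.
Tool frame: the origin (TCP) lies midway between the tips of the shut fingers; the grasp point (between the pads) lies 19 mm behind it; z points along the fingers, y is the direction in which the jaws open and shut (so a half turn about z gives the same grasp; the last joint's range is limited). The gripper opens to 93 mm and grips with 3 to 60 N. Pads are 15 mm wide; open, the fingers measure 128 mm over their backs; the gripper's body (75 mm by 188 mm) begins 65 mm behind the grasp point.
Start: joints at [64.945, 35.231, -0.722, 81.555, 0.464, 63.22, -2.315], TCP at [259.581, -595.886, 218.64] pointing down, gripper open.
Joint ranges: [-178.69, 178.69], [-17.37, 117.87], [-77.05, 75.6], [15.02, 138.74], [-78.02, 258.01], [0.78, 113.62], [-162.83, 162.83]. Speed limits (degrees/s): [159.86, 159.86, 180, 180, 180, 180, 180].

INTERFACE

Orientations are given as [roll, pitch, yaw] about the fixed x, y, z axes, in that order (R = Rz(yaw) Ry(pitch) Rx(roll)).
In Python, from rig import r gives the robot as it stands.
- The arm moves only by the tool carry_out, never from a script. Its argument "targets" is a list of rows, each a list of 5 numbers: the shift along the tool's x, y, z in cm, then the turn about the tool's z in degrees, then the finger opening in cm, from 0 to 9.3. In form: [[tx, ty, tz, turn, grip], ...]. A call has 1 to 8 rows; each row is the pose to reach, as a shift and turn from the pose commanded when the call began, along the tool's axes at that moment; what a row does not reach only later rows make up. A row lasts 1/10 s, in which the tool goes at most 50 mm and 8.59 degrees, less where a joint would pass 70% of its speed; a pose out of reach is approached as far as the arm can. A call with a gripper value outside its range is refused whole. The fingers move at their own pace and stop on an object; "force" is the grip in N (left out, the last holds). Time passes only in rows, so rows that repeat a pose let the fingers close. It gives the time, the measured TCP pose, the force and the opening at its end, in the units of the state.
- r.get_state(): the state, without advancing time (a new reading comes with each control period).
- r.grab_frame(name): name is "scene" or "top"; returns the picture (480x640x3 uint8, red, green, blue); there is no depth.
- r.camera_params(name): a dict with "K" (3x3 intrinsics, pixels), "extrinsics" (4x4, takes a point from camera to world coordinates). Camera axes: x right, y down, z forward; pixel columns grow to the right and rows downward; lengths in mm; the calibration is good to about 2 mm. A picture is of the moment at which its call begins. camera_params takes no time and is no camera call.
- r.hand_in(): hands the job in, once; it reports no verdict.
The state is a dict: "time": time; "joints": joint angles; "qvel": joint speeds; "joint_efforts": joint torques, N m; "position": TCP position; "orientation": TCP orientation; "ft_force": force on the tool from outside, world axes, zero at the start; "ft_torque": the same for the moment, N m; "grip_width": opening from 0.0 (shut) to 1.0 (fully open).
Only numpy, scipy, OpenCV 4.12 (cv2) and the standard library are available. Lean on these libraries where they do the work, as an engineer would, in place of code of your own. Each camera call takes 0.05 s, during which the arm holds its last target.

TASK

The cheese in the white draining box has drained on one side; turn the box over so that the other side drains. Swing the hinged wire keeper clear of it; then, as its lid is loose, pinch lid and box shut between the fingers, lift the box off the sloping wire stand, turn it upside down without letting it open and lay it back on the two rails, lid side down, its end on the upturned stop. Finally swing the keeper back so that it rests on the box; drop nothing and leave the other things alone.

Things in the scene. Friction and masses are not known exactly. Their poses are not given: they have to be found in the camera images.
- box_mid (a point): Centre of the white box: 104 mm long (its x), 72 wide (y), 49 high (z), 0.16 kg; 24.5 mm above its flat underside. z points from underside to mouth. At the start it lies on the stand, underside on the rails, so z leans 45 degrees up and x points down the slope. Its walls rise 32 mm to a shoulder; a neck, set in 5 mm, rises 17 mm more inside the lid.
- lid_mid (a point): Centre of the loose lid: a tray 104 x 72 x 24 mm, 0.12 kg, that slips over the neck (1.5 mm play, nothing locks it) and rests on the shoulder, flush with the box; axes as the box. Shut, the point is 19.5 mm from box_mid along z and box and lid together are 56 mm thick, flat on both faces. Drain holes on all faces.
- stand_foot (a point): Point of the fixed wire stand where the lower edge of the box rests, 36 mm above the bench (top at height 0). Stand axes: z up, x level, to the low end. Two rails 50 mm apart (wire 6 mm) run 66 mm up from here at 45 degrees towards -x, open between and beyond their tops, where the box overhangs by 38 mm; a stop at the foot stands 32 mm off the slope.
- keeper (a joint): Angle of the wire keeper: 0 when it lies on the box, 1.2 rad when open. A U of 4 mm wire as wide as 86 mm, hinged level (along the stand's y) at the top of the stop, 25 mm in x and 20 mm in z from stand_foot. Opening swings it up, away from the box and over to the low end (+x). It is light and swings freely: tipped past upright (about 0.25 rad) it falls open, tipped back it falls shut.
- keeper_loop (a point): Top of the thumb loop: an arch of 4 mm wire, outside 30 mm wide at its foot and 22 near its top, 41 mm high, square to the box's face (shut, it leans 45 degrees to +x), on the middle of the keeper's cross bar. Its top is 90 mm from the hinge: shut, 32 mm in x and 110 mm in z from stand_foot; open, 112 mm and 45 mm. The loop's sides, 7 mm nearer the hinge, can be pinched from above all the way.
- cheese_mid (a point): The piece of hard cheese shut in the box, about 47 x 74 x 47 mm, hidden and loose in it. The point lies at its centre. 0.09 kg.
- pepper_mill_a: Wooden pepper mill, 56 mm across and 191 mm tall, standing at the back left of the work; bystander. Origin at the centre of its foot.
- cheese_chunk_a: Broken wedge of cheese, 48 x 58 x 64 mm, at the back right; bystander. Origin at the centre of its underside.
- bench_scraper: Dough scraper with a wooden grip, 114 x 152 x 25 mm, lying at the front right; bystander. Origin at the centre of its underside.
Things that resemble listed ones, but are neither listed nor needed, are in the scene too. Leave any pink look-alike of the part that bears lid_mid alone. What is shaped like the part that bears stand_foot but green is not meant.

How it is judged:
By the outcome, as a careful person would: the job done as asked, in the order asked, and still so for the second after the job is handed in, with the robot touching nothing.
It also fails if it takes over 70 s, if anything falls off the work surface, if the arm or the gripper's body presses on something with over 40 N, if the wrist force passes 120 N, or if a joint passes its speed limit or range.

## Working session

There is one attempt and no reset: what is moved stays moved. The work goes in short steps, Python scripts to look and compute and a tool call to move; the robot and the scene stay as the last step left them, time stands still between calls to the robot, and variables do not carry over. Pictures are saved under pics/ and viewed, and the job is handed in when it is done.

Besides the shell and the picture viewer there is one more tool, called after "Emit:" as name(argument=value, ...) on one line, values as JSON. carry_out: Moves the arm, as the interface text tells. Its arguments: {"type":"object","properties":{"targets":{"type":"array"},"force":{"type":"number"}},"required":["targets"]}

```bash
ls; mkdir -p pics
python3 - <<'E'
from rig import r
import cv2
print(r.get_state())
for n in("scene","top"):
    f=r.grab_frame(n); cv2.imwrite(f"pics/{n}0.png",f[:,:,::-1]); p=r.camera_params(n); print(n,p)
E
```

```text
pics
{'time': 0.0, 'joints': array([64.94450071, 35.28825113, -0.72239832, 81.63976707,  0.46381916,
       63.21941838, -2.31464006]), 'qvel': array([ 0.03202865, -0.01144885, -0.00536169, -0.03777445,  0.11269515,
        0.07785067, -0.11404855]), 'joint_efforts': array([-4.77680514e-04, -4.58933830e+01,  2.08679396e-01, -1.65745157e+01,
       -6.11329498e-02,  2.04805273e-02,  2.54438701e-04]), 'position': array([ 259.26589249, -595.19957507,  217.5015073 ]), 'orientation': array([-1.79855448e+02,  2.06446374e-03,  2.35405719e+01]), 'ft_force': array([ 0.57181988, -0.23295478,  0.03657644]), 'ft_torque': array([-0.00796511, -0.06605833,  0.02069765]), 'grip_width': 0.9969571519648742}
scene {'K': array([[476.26357147,   0.        , 320.96579638],
       [  0.        , 476.26357147, 233.39545262],
       [  0.        ,   0.        ,   1.        ]]), 'extrinsics': array([[-7.10363212e-01, -2.97458115e-01,  6.37889314e-01,
        -3.47148104e+02],
       [-7.03706386e-01,  2.82817656e-01, -6.51775649e-01,
         8.23897768e+02],
       [ 1.34695949e-02, -9.11884227e-01, -4.10226434e-01,
         6.78645398e+02],
       [ 0.00000000e+00,  0.00000000e+00,  0.00000000e+00,
         1.00000000e+00]])}
top {'K': array([[529.13182727,   0.        , 322.42355139],
       [  0.        , 529.13182727, 236.0331877 ],
       [  0.        ,   0.        ,   1.        ]]), 'extrinsics': array([[ 2.72608314e-03, -9.85117774e-01,  1.71859067e-01,
         3.11930063e+02],
       [-9.99907559e-01, -3.95982039e-04,  1.35910327e-02,
        -5.76237507e+01],
       [-1.33207148e-02, -1.71880231e-01, -9.85027789e-01,
         1.29009711e+03],
       [ 0.00000000e+00,  0.00000000e+00,  0.00000000e+00,
         1.00000000e+00]])}
```

View pics/scene0.png

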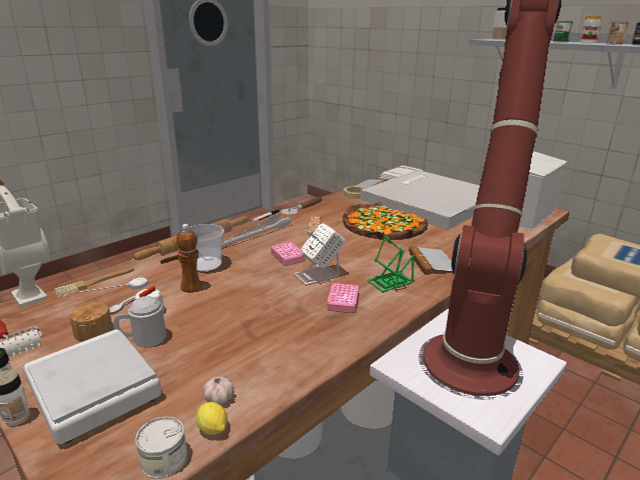

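View pics/top0.png

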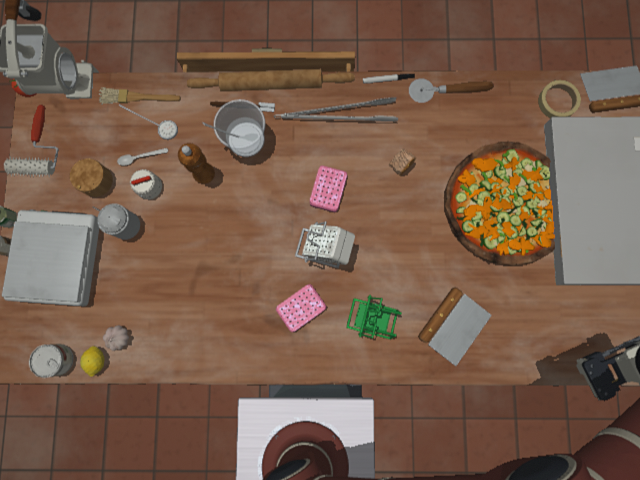

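Run:
```python
import cv2
a=cv2.imread('pics/top0.png')[205:285,280:380]; cv2.imwrite('pics/t0c.png',cv2.resize(a,None,fx=7.5,fy=7.5,interpolation=cv2.INTER_CUBIC))
a=cv2.imread('pics/scene0.png')[210:300,270:370]; cv2.imwrite('pics/s0c.png',cv2.resize(a,None,fx=6.5,fy=6.5,interpolation=cv2.INTER_CUBIC))
```

```text
(no output)
```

View pics/t0c.png

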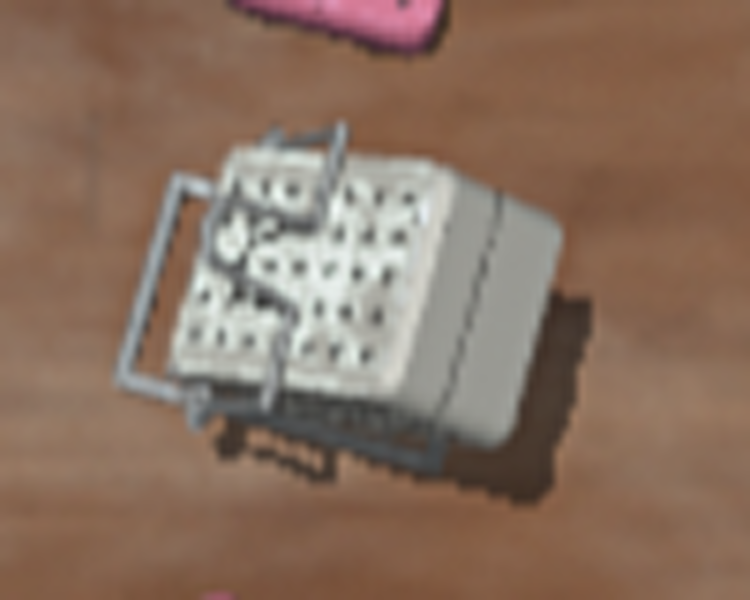

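View pics/s0c.png

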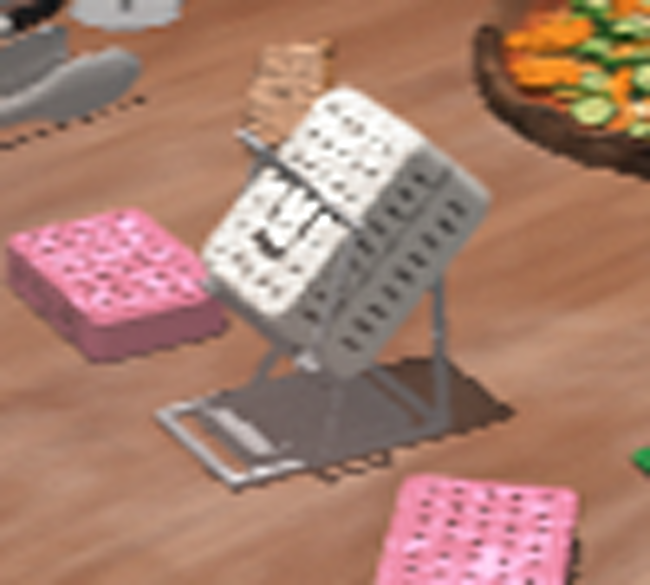

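```bash
cat > h.py <<'E'
import numpy as np
from rig import r
P={n:r.camera_params(n) for n in("scene","top")}
def proj(n,X):
    X=np.atleast_2d(X);E=P[n]["extrinsics"];c=(X-E[:3,3])@E[:3,:3];q=c@P[n]["K"].T;return q[:,:2]/q[:,2:]
s=2**-.5
def bx(u,n,y): return np.array([-u*s+n*s,y,u*s+n*s])
def W(p,X):
    c,sn=np.cos(p[2]),np.sin(p[2]);R=np.array([[c,-sn,0],[sn,c,0],[0,0,1]]);return np.atleast_2d(X)@R.T+np.array([p[0],p[1],36])
E
python3 - <<'E'
from h import *
from scipy.optimize import least_squares
t=[(bx(104,56,-36),(455,165)),(bx(104,56,36),(400,395)),(bx(0,56,-36),(230,150)),(bx(0,56,36),(170,375)),((32,0,110),(210,245)),((25,-43,20),(275,135)),((25,43,20),(200,405))]
sc=[(bx(0,56,-36),(203,262)),(bx(0,56,36),(295,335)),(bx(104,56,-36),(338,88)),(bx(104,56,36),(440,160)),(bx(104,0,36),(490,198)),(bx(0,0,36),(345,378))]
xt=np.array([a for a,_ in t],float);pt=np.array([b for _,b in t])/7.5+[280,205]
xs=np.array([a for a,_ in sc],float);ps=np.array([b for _,b in sc])/6.5+[270,210]
f=lambda p:np.r_[(proj("top",W(p,xt))-pt).ravel(),(proj("scene",W(p,xs))-ps).ravel()]
o=least_squares(f,[500,-50,np.pi/2],x_scale=[100,100,1],loss='soft_l1');print(o.x,np.degrees(o.x[2]));print(f(o.x).reshape(-1,2).round(1))
p=o.x
for n,X in dict(loop=(32,0,110),loopopen=(112,0,45),hinge=(25,0,20),boxc=bx(52,28,0)).items():print(n,W(p,X).round(1))
for nm,pp in(("pink1",(328,188)),("mill",(201,160)),("green",(374,318)),("pink2",(302,307)),("chunk",(402,162)),("bowl",(240,130))):
    E=P["top"]["extrinsics"];d=E[:3,:3]@np.linalg.inv(P["top"]["K"])@np.r_[pp,1];X=E[:3,3]+d*(20-E[2,3])/d[2];print(nm,X.round())
E
```

```text
[505.43721384 -40.73225408   1.33070892] 76.2440049239553
[[ 0.2 -0.5]
 [-0.3  0.4]
 [-1.1  0.1]
 [-0.6 -0.3]
 [-0.2 -2.3]
 [-0.1  2.3]
 [ 1.1  1.2]
 [-0.5 -0.5]
 [-1.8 -1.7]
 [ 1.  -2.3]
 [-1.  -4.6]
 [ 2.7 -0.5]
 [ 2.5  0.9]]
loop [[513.   -9.7 146. ]]
loopopen [[532.1  68.1  81. ]]
hinge [[511.4 -16.4  56. ]]
boxc [[501.4 -57.2  92.6]]
pink1 [654. -54.  20.]
mill [727. 265.  20.]
green [ 336. -163.   20.]
pink2 [362.   8.  20.]
chunk [ 721. -238.   20.]
bowl [806. 169.  20.]
```

```bash
cat > ov.py <<'E'
from h import *
import cv2
def overlay(p,img,name,crop,fx,out,kang=0):
    x0,y0,x1,y1=crop
    a=cv2.resize(img[y0:y1,x0:x1],None,fx=fx,fy=fx,interpolation=cv2.INTER_CUBIC).copy()
    def L(A,B,col):
        q=(proj(name,W(p,np.array([A,B])))-[x0,y0]+.5)*fx
        cv2.line(a,tuple(map(int,q[0].round())),tuple(map(int,q[1].round())),col,1,cv2.LINE_AA)
    for n in(0,32,56):
        for A,B in(((0,-36),(104,-36)),((104,-36),(104,36)),((104,36),(0,36)),((0,36),(0,-36))):
            L(bx(A[0],n,A[1]),bx(B[0],n,B[1]),(0,0,255))
    for u in(0,104):
        for y in(-36,36): L(bx(u,0,y),bx(u,56,y),(0,0,255))
    L((25,-43,20),(25,43,20),(255,0,0))
    for y in(-25,25):L((0,y,0),(-66*s,y,66*s),(255,255,0))
    c,sn=np.cos(kang),np.sin(kang)
    def K(x,y,z): dx,dz=x-25,z-20; return (25+c*dx+sn*dz,y,20-sn*dx+c*dz)
    top=np.array([32,0,110]);ft=top-41*np.array([s,0,s])
    for sg in(-1,1):
        L(K(25,43*sg,20),K(ft[0],43*sg,ft[2]),(0,200,0));L(K(ft[0],15*sg,ft[2]),K(top[0],11*sg,top[2]),(0,200,0))
    L(K(ft[0],-43,ft[2]),K(ft[0],43,ft[2]),(0,200,0));L(K(top[0],-11,top[2]),K(top[0],11,top[2]),(0,200,0))
    cv2.imwrite(out,a)
E
python3 - <<'E'
from ov import *
p=[505.4,-40.7,1.3307]
overlay(p,cv2.imread('pics/top0.png'),'top',(280,205,380,285),7.5,'pics/o1.png')
overlay(p,cv2.imread('pics/scene0.png'),'scene',(270,210,370,300),6.5,'pics/o2.png')
E
```

```text
(no output)
```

View pics/o1.png

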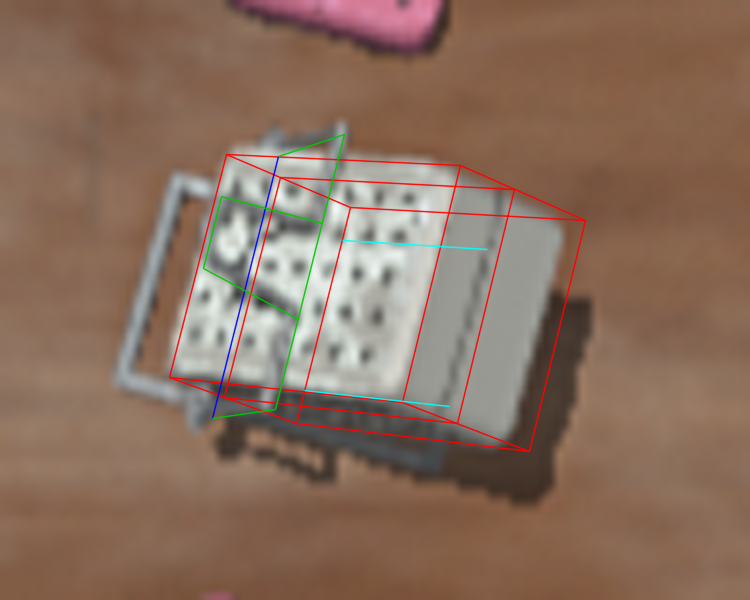

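View pics/o2.png

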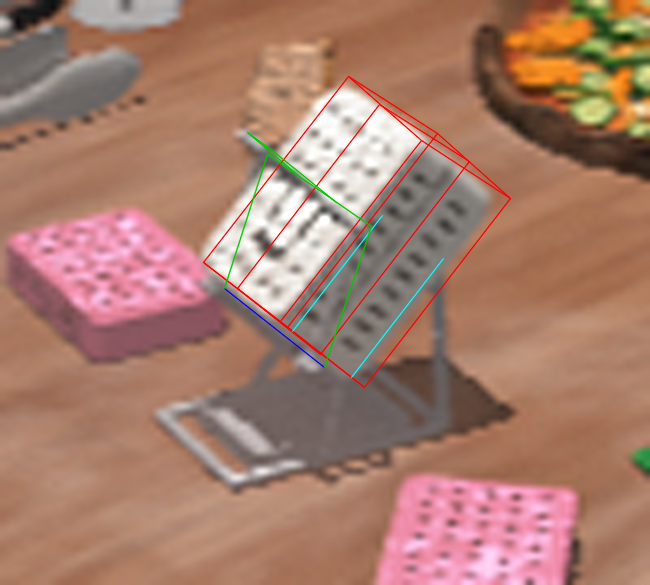

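Run:
```python
from ov import *
p=[507,-38,np.radians(75.5)]
overlay(p,cv2.imread('pics/top0.png'),'top',(280,205,380,285),7.5,'pics/o3.png')
overlay(p,cv2.imread('pics/scene0.png'),'scene',(270,210,370,300),6.5,'pics/o4.png')
a=cv2.imread('pics/o3.png');b=cv2.imread('pics/o4.png')
c=np.zeros((600,1400,3),np.uint8);c[:600,:750]=a;c[:585,750:]=b;cv2.imwrite('pics/o34.png',cv2.resize(c,(800,343)))
```

```text
(no output)
```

View pics/o3.png

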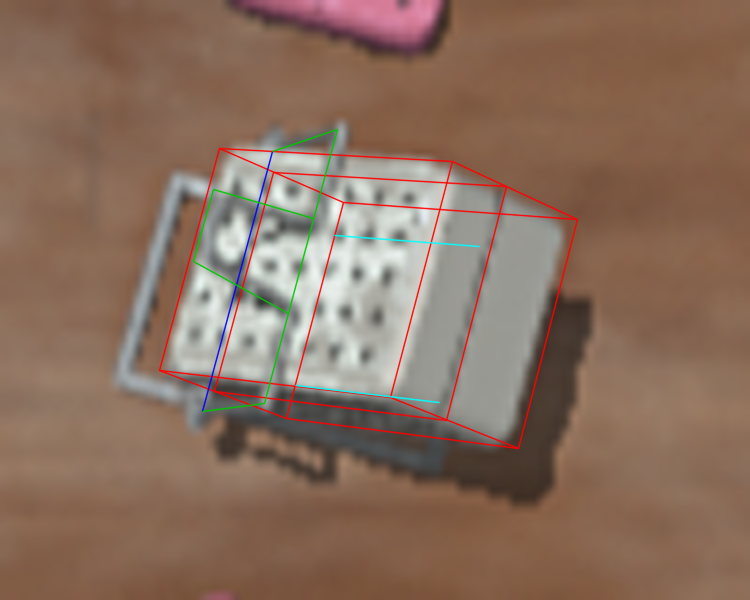

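View pics/o4.png

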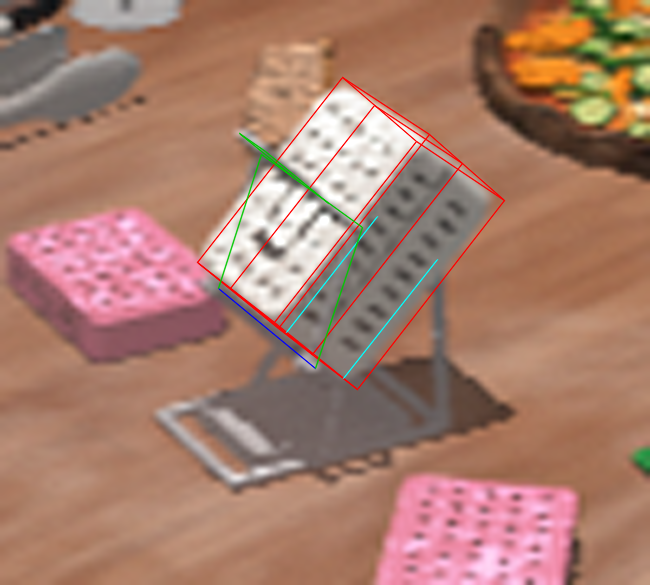

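```bash
cat >> h.py <<'E'
from scipy.spatial.transform import Rotation as Ro
p0=np.array([505.5,-39.5,np.radians(75.5)])
def S(X): return W(p0,X)[0]
def show():
    st=r.get_state();print("t",round(st["time"],2),"pos",st["position"].round(1),"rpy",st["orientation"].round(1),"F",st["ft_force"].round(1),"M",st["ft_torque"].round(2),"g",round(st["grip_width"],3));print("q",st["joints"].round(1));return st
def shift(tgt,pos=None,rpy=None):
    st=r.get_state();pos=st["position"] if pos is None else np.array(pos);rpy=st["orientation"] if rpy is None else rpy
    R=Ro.from_euler("xyz",rpy,degrees=True).as_matrix();return (R.T@(np.array(tgt)-pos)/10).round(2)
E
python3 - <<'E'
from h import *
show()
g=S((28,0,104));print("grasp",g,"tcp",g-[0,0,19])
t=g-[0,0,19]+[0,0,100]
print(shift([t[0],t[1],300]))
E
```

```text
t 0.1 pos [ 259.3 -595.3  217.6] rpy [-179.9   -0.    23.5] F [-0.  -0.5 -0.8] M [-0.02 -0.02  0.02] g 0.998
q [64.9 35.3 -0.7 81.6  0.5 63.2 -2.3]
grasp [512.51064011 -12.39186607 140.        ] tcp [512.51064011 -12.39186607 121.        ]
[ 46.49 -43.34  -8.14]
```

Emit:
carry_out(targets=[[0,0,-5,0,6],[0,0,-8,0,6],[46.5,-43.3,-8,-52,6],[46.5,-43.3,-8,-52,6],[46.5,-43.3,-8,-52,6],[46.5,-43.3,-8,-52,6],[46.5,-43.3,-8,-52,6],[46.5,-43.3,-8,-52,6]], force=20)

```text
time: 0.9
position: [379.4, -318.7, 298.5]
orientation: [-180.0, -0.0, 75.5]
ft_force: [1.1, -0.0, -0.3]
grip_width: 0.647
```

Run:
```python
from h import *
show()
print(shift([512.5,-12.4,230]))
```

```text
t 0.9 pos [ 379.4 -318.7  298.5] rpy [-180.    -0.    75.5] F [ 1.1 -0.  -0.3] M [ 0.   -0.14 -0.  ] g 0.647
q [ 50.1  17.8 -17.   98.8   5.7  64.3  16.8]
[32.99  5.19  6.85]
```

Emit:
carry_out(targets=[[32.5,5,5,0,6],[32.5,5,5,0,6],[32.5,5,5,0,6],[32.5,5,5,0,6],[32.5,5,5,0,6],[32.5,5,5,0,6],[32.5,5,5,0,6],[32.5,5,5,0,6]])

```text
time: 1.7
position: [511.6, -13.1, 247.8]
orientation: [-179.9, -0.2, 75.7]
ft_force: [0.0, 1.3, 1.0]
grip_width: 0.647
```

Run:
```python
from h import *
import cv2
st=show()
print(shift([512.5,-12.4,230]))
for n,c,f in(("top",(270,195,390,285),6.6),("scene",(260,180,380,270),6.6)):
    a=r.grab_frame(n)[c[1]:c[3],c[0]:c[2],::-1];cv2.imwrite(f"pics/{n}1.png",cv2.resize(a,None,fx=f,fy=f,interpolation=cv2.INTER_CUBIC))
```

```text
t 1.7 pos [511.6 -13.1 247.8] rpy [-179.9   -0.2   75.7] F [0.  1.3 1. ] M [-0.03 -0.06  0.05] g 0.647
q [ 15.6  22.6 -23.4 101.2  10.1  58.3 -25.8]
[0.09 0.07 1.78]
```

View pics/scene1.png

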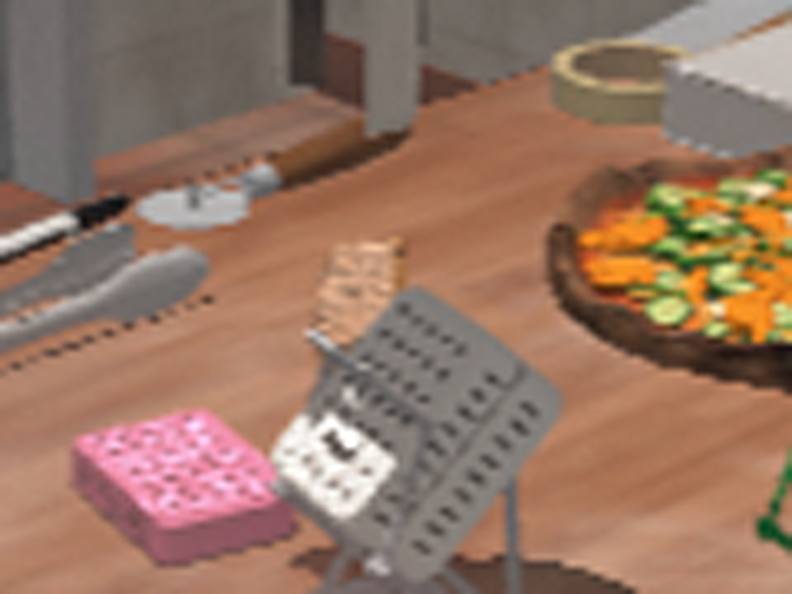

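View pics/top1.png

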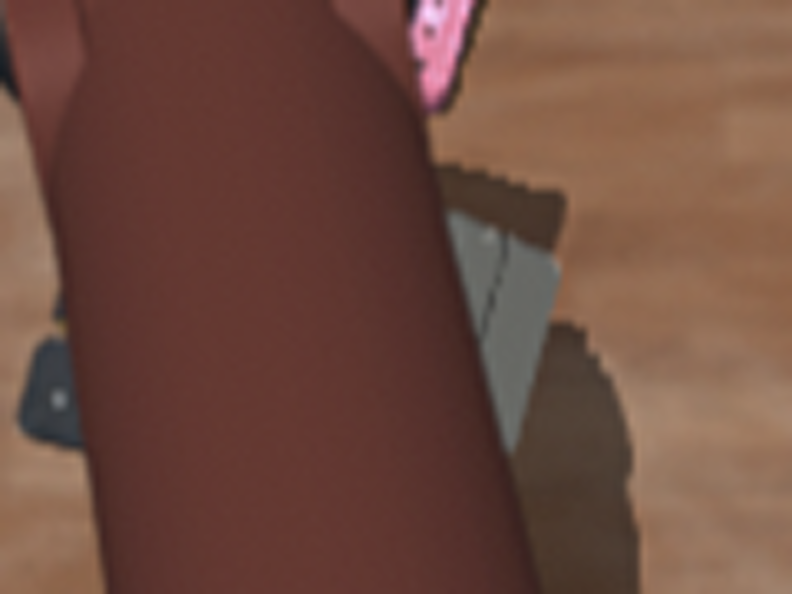

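Emit:
carry_out(targets=[[0,0,5,0,6],[0,0,9,0,6],[0,0,11,0,6],[0,0,12.5,0,6],[0,0,12.6,0,6],[0,0,12.6,0,6]])

```text
time: 2.4
position: [511.0, -21.2, 122.9]
orientation: [180.0, 0.0, 75.0]
ft_force: [0.5, 0.0, -0.0]
grip_width: 0.642
```

Run:
```python
from h import *
import cv2
st=show()
for n,c,f in(("scene",(260,150,380,240),6.6),):
    a=r.grab_frame(n)[c[1]:c[3],c[0]:c[2],::-1];cv2.imwrite(f"pics/{n}2.png",cv2.resize(a,None,fx=f,fy=f,interpolation=cv2.INTER_CUBIC))
```

```text
t 2.4 pos [511.  -21.2 122.9] rpy [180.   0.  75.] F [ 0.5  0.  -0. ] M [-0.03 -0.06 -0.01] g 0.642
q [ 13.2  31.4 -19.7 110.4  15.7  40.8 -30.9]
```

View pics/scene2.png

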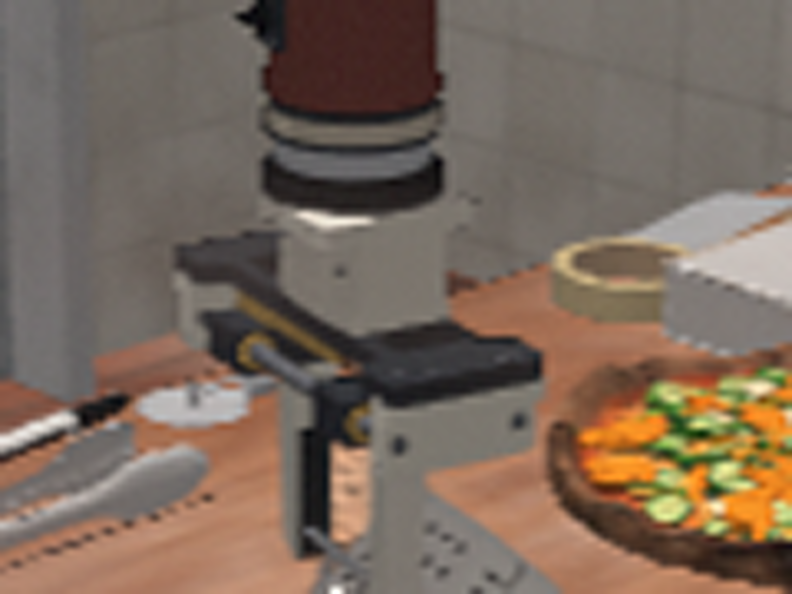

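Emit:
carry_out(targets=[[0.8,0,0,0,6],[0.8,0,0.2,0,6],[0.8,0,0.2,0,6]])

```text
time: 2.75
position: [513.3, -11.4, 121.1]
orientation: [180.0, -0.0, 75.2]
ft_force: [-1.3, -0.8, 0.3]
grip_width: 0.647
```

Run:
```python
from h import *
import cv2
st=show()
for n,c,f in(("scene",(270,195,370,270),8),):
    a=r.grab_frame(n)[c[1]:c[3],c[0]:c[2],::-1];cv2.imwrite(f"pics/{n}3.png",cv2.resize(a,None,fx=f,fy=f,interpolation=cv2.INTER_CUBIC))
```

```text
t 2.75 pos [513.3 -11.4 121.1] rpy [180.   -0.   75.2] F [-1.3 -0.8  0.3] M [-0.04 -0.06  0.01] g 0.647
q [ 12.1  31.7 -19.7 110.2  15.8  40.6 -31.8]
```

View pics/scene3.png

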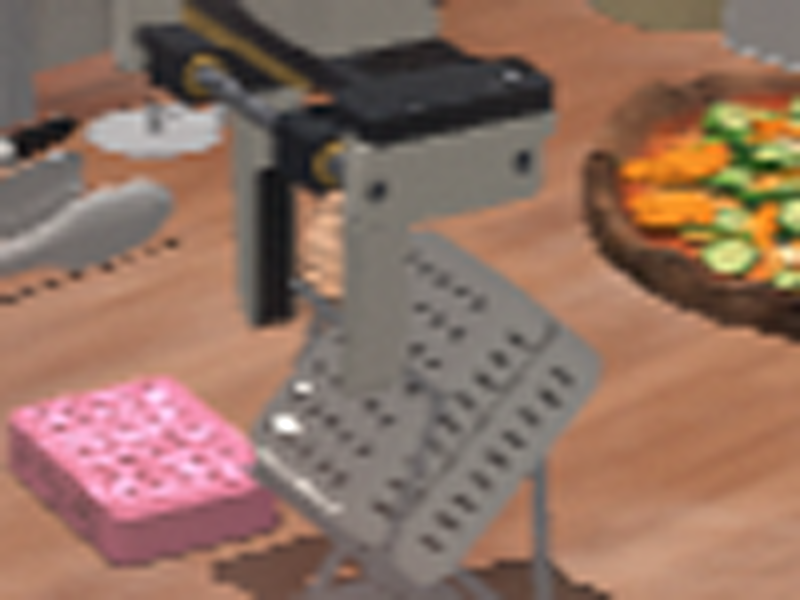

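Emit:
carry_out(targets=[[0,0,0,0,1.5],[0,0,0,0,1.5],[0,0,0,0,1.5],[0,0,0,0,1.5]], force=8)

```text
time: 3.2
position: [513.1, -11.8, 120.7]
orientation: [-180.0, -0.0, 75.1]
ft_force: [0.1, 0.6, 0.2]
grip_width: 0.353
```

Emit:
carry_out(targets=[[0,0,0,0,1.5],[0,0,0,0,1.5],[0,0,0,0,1.5]])

```text
time: 3.5
position: [514.2, -12.1, 120.8]
orientation: [179.9, -0.0, 75.1]
ft_force: [3.5, -1.0, -2.8]
grip_width: 0.256
```

Run:
```python
import numpy as np
for t in np.arange(.15,1.25,.15):print(round(t,2),round((3*np.cos(t)+84*np.sin(t)-3)/10,2),round(-(-3*np.sin(t)+84*np.cos(t)-84)/10,2))
```

```text
0.15 1.25 0.14
0.3 2.47 0.46
0.45 3.62 0.97
0.6 4.69 1.64
0.75 5.65 2.46
0.9 6.47 3.41
1.05 7.14 4.48
1.2 7.64 5.64
```

Emit:
carry_out(targets=[[1.25,0,0.14,0,1.5],[2.47,0,0.46,0,1.5],[3.62,0,0.97,0,1.5],[4.7,0,1.64,0,1.5],[5.65,0,2.46,0,1.5],[6.47,0,3.4,0,1.5],[7.1,0,4.4,0,1.5],[7.4,0,5.2,0,1.5]])

```text
time: 4.3
position: [534.7, 62.7, 68.4]
orientation: [179.8, -0.3, 75.2]
ft_force: [3.3, 0.5, 15.3]
grip_width: 0.257
```

Run:
```python
from h import *
import cv2
st=show()
for n,c,f in(("scene",(240,195,360,285),6.6),):
    a=r.grab_frame(n)[c[1]:c[3],c[0]:c[2],::-1];cv2.imwrite(f"pics/{n}4.png",cv2.resize(a,None,fx=f,fy=f,interpolation=cv2.INTER_CUBIC))
```

```text
t 4.3 pos [534.7  62.7  68.4] rpy [179.8  -0.3  75.2] F [ 3.3  0.5 15.3] M [-0.02 -0.66  0.02] g 0.257
q [  2.2  37.7 -17.1 109.1  17.8  35.4 -40.9]
```

View pics/scene4.png

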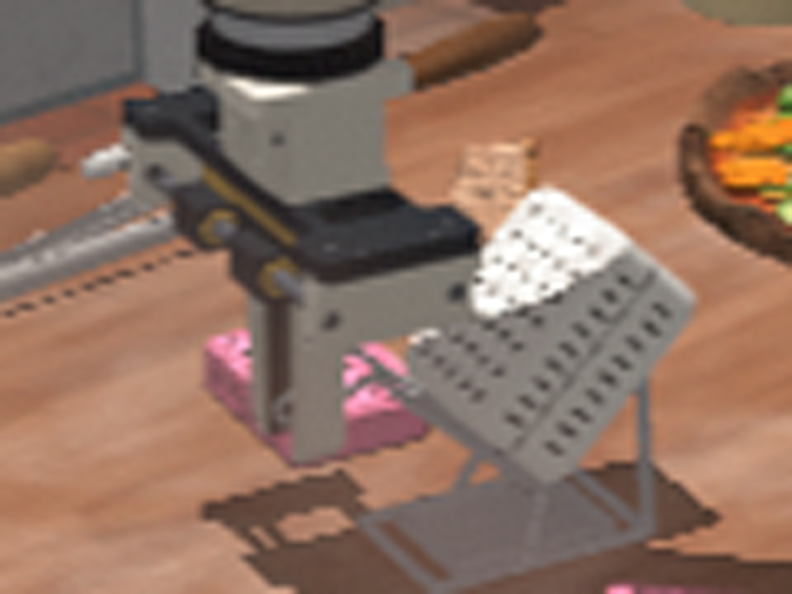

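Emit:
carry_out(targets=[[0,0,0,0,5],[0,0,0,0,5],[0,0,0,0,5],[0,0,-2,0,5],[0,0,-5,0,5],[0,0,-10,0,5],[0,0,-15,0,5],[0,0,-20,0,5]])

```text
time: 5.15
position: [530.1, 58.6, 269.5]
orientation: [-179.8, 0.1, 75.0]
ft_force: [1.7, -0.6, -0.4]
grip_width: 0.539
```

Run:
```python
from h import *
import cv2
st=show()
a=r.grab_frame("scene")[:,:,::-1];cv2.imwrite("pics/scene5f.png",a)
c=(240,195,360,285);cv2.imwrite("pics/scene5.png",cv2.resize(a[c[1]:c[3],c[0]:c[2]],None,fx=6.6,fy=6.6,interpolation=cv2.INTER_CUBIC))
```

```text
t 5.15 pos [530.1  58.6 269.5] rpy [-1.798e+02  1.000e-01  7.500e+01] F [ 1.7 -0.6 -0.4] M [-0.01 -0.15 -0.01] g 0.539
q [  6.8  23.5 -22.7  95.8   9.9  63.  -33.7]
```

View pics/scene5.png

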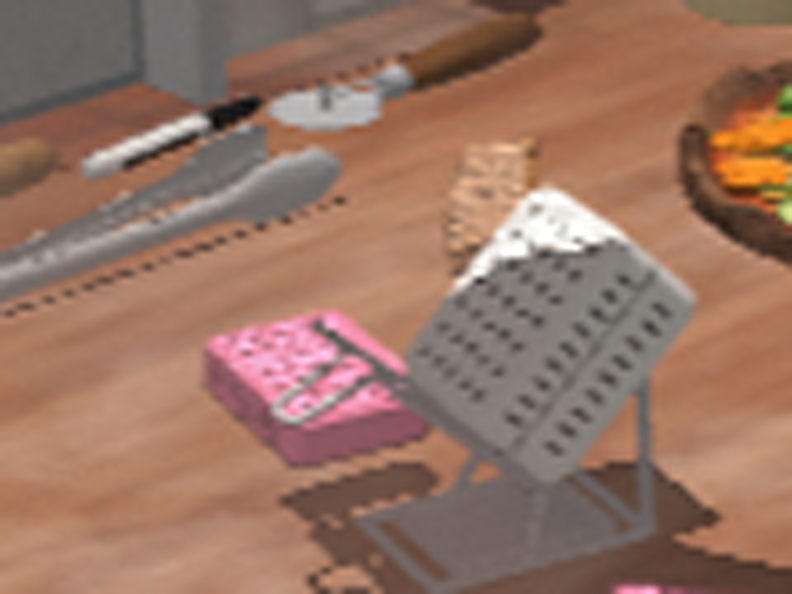

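View pics/scene5f.png

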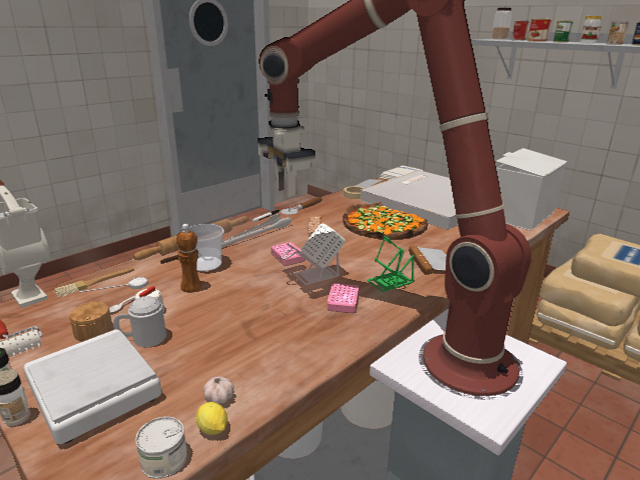

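Run:
```python
from h import *
show()
print(shift([200,720,400]),shift([230,900,400]))
```

```text
t 5.2 pos [535.1  60.1 278.4] rpy [179.3  -0.3  75. ] F [1.6 1.2 4.6] M [ 0.08 -0.29  0.05] g 0.539
q [  6.9  23.  -22.8  95.1   9.9  63.2 -33.7]
[ 55.15 -49.26 -12.51] [ 73.31 -51.01 -12.45]
```

Emit:
carry_out(targets=[[0,0,-4,0,5],[0,0,-9,0,5],[55,-49,-12.5,0,5],[55,-49,-12.5,0,5],[55,-49,-12.5,0,5],[55,-49,-12.5,0,5],[55,-49,-12.5,0,5],[55,-49,-12.5,0,5]])

```text
time: 6.0
position: [395.3, 327.1, 371.8]
orientation: [-179.9, 0.2, 75.0]
ft_force: [0.8, 1.1, -0.4]
grip_width: 0.536
```

Run:
```python
from h import *
show()
print(shift([200,720,400]),shift([230,900,400]))
```

```text
t 6.0 pos [395.3 327.1 371.8] rpy [-179.9    0.2   75. ] F [ 0.8  1.1 -0.4] M [ 0.03 -0.13 -0.03] g 0.536
q [-20.8  18.2 -30.2  87.7   9.3  76.8 -66.8]
[ 32.89 -29.03  -2.91] [ 51.06 -30.79  -2.98]
```

Emit:
carry_out(targets=[[33,-29,-3,0,5],[33,-29,-3,0,5],[33,-29,-3,0,5],[33,-29,-3,0,5],[33,-29,-3,0,5],[33,-29,-3,0,5],[33,-29,-3,0,5],[33,-29,-3,0,5]])

```text
time: 6.8
position: [219.2, 684.9, 398.7]
orientation: [179.9, 0.2, 75.0]
ft_force: [0.7, 0.7, 1.2]
grip_width: 0.541
```

Run:
```python
from h import *
show()
print(shift([230,900,400]))
```

```text
t 6.8 pos [219.2 684.9 398.7] rpy [179.9   0.2  75. ] F [0.7 0.7 1.2] M [ 0.08 -0.12 -0.03] g 0.541
q [-63.6  41.3 -29.8  44.2  19.4  98.2 -99.1]
[21.06 -4.52 -0.22]
```

Now out of reach outward: see whether the tool tilts.

Emit:
carry_out(targets=[[30,0,0,0,5],[30,0,0,0,5],[30,0,0,0,5],[30,0,0,0,5],[30,0,0,0,5],[30,0,0,0,5],[30,0,0,0,5],[30,0,0,0,5]])

```text
time: 7.6
position: [240.7, 784.9, 347.9]
orientation: [179.5, -0.9, 75.0]
ft_force: [0.1, 0.3, -1.0]
grip_width: 0.537
```

Run:
```python
from h import *
show()
```

```text
t 7.6 pos [240.7 784.9 347.9] rpy [179.5  -0.9  75. ] F [ 0.1  0.3 -1. ] M [-0.05 -0.06  0.02] g 0.537
q [-67.5  61.2 -76.9  15.2  70.2 113.6 -98.5]
```

Emit:
carry_out(targets=[[100,0,-50,0,5],[100,0,-50,0,5],[100,0,-50,0,5],[100,0,-50,0,5]])

```text
time: 8.0
position: [232.1, 783.6, 377.1]
orientation: [179.6, -2.9, 75.2]
ft_force: [0.3, -0.3, 0.3]
grip_width: 0.539
```

Run:
```python
from h import *
show()
```

```text
t 8.0 pos [232.1 783.6 377.1] rpy [179.6  -2.9  75.2] F [ 0.3 -0.3  0.3] M [-0.08 -0.02 -0.03] g 0.539
q [-67.9  59.2 -77.   15.1  70.  113.6 -98.8]
```

Emit:
carry_out(targets=[[60,0,-100,0,5],[60,0,-100,0,5]])

```text
time: 8.2
position: [224.8, 767.5, 422.9]
orientation: [179.7, -4.5, 75.3]
ft_force: [-0.8, 0.3, -0.1]
grip_width: 0.539
```

Run:
```python
from h import *
show()
```

```text
t 8.2 pos [224.8 767.5 422.9] rpy [179.7  -4.5  75.3] F [-0.8  0.3 -0.1] M [-0.14  0.07  0.04] g 0.539
q [-68.4  54.8 -65.9  15.1  58.8 113.6 -98.3]
```

Emit:
carry_out(targets=[[60,0,-100,0,5],[60,0,-100,0,5],[60,0,-100,0,5],[60,0,-100,0,5]])

```text
time: 8.6
position: [211.0, 728.0, 499.6]
orientation: [179.5, -6.4, 75.2]
ft_force: [-0.5, 0.6, -0.9]
grip_width: 0.536
```

Emit:
carry_out(targets=[[100,0,-60,0,5],[100,0,-60,0,5],[100,0,-60,0,5],[100,0,-60,0,5]])

```text
time: 9.0
position: [209.5, 738.3, 501.4]
orientation: [179.5, -8.3, 75.3]
ft_force: [0.9, -0.4, -1.5]
grip_width: 0.537
```

Run:
```python
from h import *
show()
```

```text
t 9.0 pos [209.5 738.3 501.4] rpy [179.5  -8.3  75.3] F [ 0.9 -0.4 -1.5] M [-0.15  0.   -0.01] g 0.537
q [-69.9  47.7 -49.6  15.1  43.2 113.6 -97.3]
```

Emit:
carry_out(targets=[[100,0,-60,0,5],[100,0,-60,0,5]])

```text
time: 9.2
position: [209.2, 745.5, 508.7]
orientation: [179.6, -10.3, 75.4]
ft_force: [-0.0, -0.7, -0.1]
grip_width: 0.537
```

Emit:
carry_out(targets=[[100,0,-60,0,5],[100,0,-60,0,5]])

```text
time: 9.4
position: [209.3, 751.0, 518.0]
orientation: [179.5, -12.4, 75.4]
ft_force: [0.4, -0.4, 0.7]
grip_width: 0.54
```

Emit:
carry_out(targets=[[100,0,-100,0,5],[100,0,-100,0,5]])

```text
time: 9.6
position: [205.2, 740.8, 545.8]
orientation: [179.4, -14.3, 75.4]
ft_force: [-0.4, -0.1, -0.2]
grip_width: 0.535
```

Emit:
carry_out(targets=[[100,0,0,0,5],[100,0,0,0,5]])

```text
time: 9.8
position: [205.5, 749.0, 535.7]
orientation: [178.8, -14.2, 75.3]
ft_force: [-0.2, 0.5, 0.1]
grip_width: 0.534
```

Emit:
carry_out(targets=[[100,0,-60,0,5]])

```text
time: 9.9
position: [203.8, 746.5, 544.1]
orientation: [178.4, -14.8, 75.4]
ft_force: [-0.2, 0.2, -0.3]
grip_width: 0.537
```

Run:
```python
from h import *
show()
```

```text
t 9.9 pos [203.8 746.5 544.1] rpy [178.4 -14.8  75.4] F [-0.2  0.2 -0.3] M [-0.22  0.06 -0.  ] g 0.537
q [-68.7  47.1 -76.8  15.1  69.6 113.6 -99.8]
```

Emit:
carry_out(targets=[[100,0,-80,0,5],[100,0,-80,0,5]])

```text
time: 10.1
position: [198.6, 735.2, 574.8]
orientation: [178.4, -17.1, 75.4]
ft_force: [0.8, -0.3, -0.2]
grip_width: 0.541
```

Emit:
carry_out(targets=[[100,0,-80,0,5],[100,0,-80,0,5]])

```text
time: 10.3
position: [194.1, 725.1, 599.7]
orientation: [178.3, -19.0, 75.4]
ft_force: [0.6, 0.7, 0.2]
grip_width: 0.533
```

Emit:
carry_out(targets=[[100,0,-80,0,5],[100,0,-80,0,5]])

```text
time: 10.5
position: [189.3, 714.6, 623.1]
orientation: [178.3, -20.8, 75.5]
ft_force: [0.1, 0.1, 0.7]
grip_width: 0.538
```

Emit:
carry_out(targets=[[100,0,-80,0,5],[100,0,-80,0,5]])

```text
time: 10.7
position: [184.3, 703.2, 646.5]
orientation: [178.2, -22.6, 75.6]
ft_force: [0.3, 0.1, 0.9]
grip_width: 0.541
```

Emit:
carry_out(targets=[[100,0,-80,0,5],[100,0,-80,0,5]])

```text
time: 10.9
position: [179.1, 690.9, 669.7]
orientation: [178.1, -24.4, 75.6]
ft_force: [-1.0, 0.1, -0.3]
grip_width: 0.541
```

Emit:
carry_out(targets=[[100,0,-80,0,5],[100,0,-80,0,5]])

```text
time: 11.1
position: [173.6, 677.9, 692.6]
orientation: [178.0, -26.2, 75.7]
ft_force: [0.1, -0.1, -0.7]
grip_width: 0.538
```

Run:
```python
from h import *
show()
```

```text
t 11.1 pos [173.6 677.9 692.6] rpy [178.  -26.2  75.7] F [ 0.1 -0.1 -0.7] M [-0.42  0.07 -0.  ] g 0.538
q [ -68.5   35.5  -77.    15.1   68.7  113.6 -100.2]
```

Emit:
carry_out(targets=[[100,0,-40,0,5],[100,0,-40,0,5]])

```text
time: 11.3
position: [169.3, 673.4, 702.0]
orientation: [177.7, -27.1, 75.7]
ft_force: [-0.5, -1.3, -0.0]
grip_width: 0.535
```

Emit:
carry_out(targets=[[100,0,-40,0,5],[100,0,-40,0,5]])

```text
time: 11.5
position: [164.8, 668.6, 711.5]
orientation: [177.3, -27.9, 75.8]
ft_force: [0.1, 0.4, -0.2]
grip_width: 0.538
```

Emit:
carry_out(targets=[[100,0,-40,0,5],[100,0,-40,0,5]])

```text
time: 11.7
position: [160.2, 663.1, 721.9]
orientation: [177.0, -28.9, 75.8]
ft_force: [-0.5, -0.2, -0.5]
grip_width: 0.539
```

Emit:
carry_out(targets=[[100,0,-40,0,5],[100,0,-40,0,5]])

```text
time: 11.9
position: [155.7, 657.3, 732.2]
orientation: [176.6, -29.8, 75.9]
ft_force: [-0.5, -0.1, -0.1]
grip_width: 0.538
```

Emit:
carry_out(targets=[[100,0,-40,0,5],[100,0,-40,0,5]])

```text
time: 12.1
position: [151.1, 651.6, 742.3]
orientation: [176.3, -30.7, 76.0]
ft_force: [-0.1, 0.3, -0.3]
grip_width: 0.537
```

Emit:
carry_out(targets=[[100,0,-40,0,5],[100,0,-40,0,5]])

```text
time: 12.3
position: [146.4, 645.7, 752.3]
orientation: [175.9, -31.7, 76.0]
ft_force: [-0.0, -0.2, 0.4]
grip_width: 0.538
```

Run:
```python
from h import *
show()
```

```text
t 12.3 pos [146.4 645.7 752.3] rpy [175.9 -31.7  76. ] F [-0.  -0.2  0.4] M [-0.51  0.09  0.05] g 0.538
q [ -71.    30.6  -77.    15.1   71.6  113.6 -101.1]
```

Emit:
carry_out(targets=[[60,40,-100,0,5],[60,40,-100,0,5]])

```text
time: 12.5
position: [163.6, 602.9, 785.1]
orientation: [175.9, -33.3, 76.3]
ft_force: [-0.1, 0.2, -0.3]
grip_width: 0.533
```

Emit:
carry_out(targets=[[60,-40,-100,0,5],[60,-40,-100,0,5]])

```text
time: 12.7
position: [121.1, 576.1, 813.0]
orientation: [175.8, -35.0, 76.3]
ft_force: [-1.1, -0.0, 0.4]
grip_width: 0.537
```

Emit:
carry_out(targets=[[80,0,-100,0,5],[80,0,-100,0,5]])

```text
time: 12.9
position: [111.7, 549.2, 836.6]
orientation: [175.7, -36.9, 76.6]
ft_force: [-0.9, -0.3, -0.1]
grip_width: 0.542
```

Run:
```python
from h import *
show()
```

```text
t 12.9 pos [111.7 549.2 836.6] rpy [175.7 -36.9  76.6] F [-0.9 -0.3 -0.1] M [-0.59  0.16  0.01] g 0.542
q [-75.2  19.2 -46.8  15.1  44.7 113.6 -99.3]
```

```bash
cat >> h.py <<'E'
def zdir():
    st=r.get_state();R=Ro.from_euler("xyz",st["orientation"],degrees=True).as_matrix();z=R[:,2]
    print("z az",np.degrees(np.arctan2(z[1],z[0])).round(2),"depr",np.degrees(np.arcsin(-z[2])).round(2),"arm az",np.degrees(np.arctan2(st["position"][1],st["position"][0])).round(1))
    Sx=np.array([np.cos(p0[2]),np.sin(p0[2]),0]);n=Sx*s+np.array([0,0,s]);u=-Sx*s+np.array([0,0,s]);y=np.cross([0,0,1],Sx)
    print("tool axes in (downslope,y,n):",(np.array([-u,y,n])@R).round(3).tolist())
    return R
E
python3 - <<'E'
from h import *
zdir()
E
```

```text
z az 69.48 depr 52.88 arm az 78.5
tool axes in (downslope,y,n): [[0.141, -0.061, 0.988], [0.016, -0.998, -0.063], [0.99, 0.024, -0.139]]
```

Emit:
carry_out(targets=[[0,-20,0,0,5],[0,-20,0,0,5],[0,-20,0,0,5],[0,-20,0,0,5],[0,-20,0,0,5]])

```text
time: 13.4
position: [-82.9, 598.9, 801.7]
orientation: [175.3, -37.2, 77.5]
ft_force: [0.1, 0.9, -0.8]
grip_width: 0.537
```

Emit:
carry_out(targets=[[80,-30,-100,0,5],[80,-30,-100,0,5]])

```text
time: 13.6
position: [-88.9, 569.3, 828.7]
orientation: [176.4, -39.5, 76.7]
ft_force: [-0.5, 0.4, 1.1]
grip_width: 0.539
```

Run:
```python
from h import *
show();zdir()
```

```text
t 13.6 pos [-88.9 569.3 828.7] rpy [176.4 -39.5  76.7] F [-0.5  0.4  1.1] M [-0.57  0.15  0.  ] g 0.539
q [-108.8   20.8  -28.3   15.    49.5  113.6 -114.2]
z az 71.06 depr 50.4 arm az 98.9
tool axes in (downslope,y,n): [[0.096, -0.048, 0.994], [0.017, -0.999, -0.049], [0.995, 0.021, -0.095]]
```

Emit:
carry_out(targets=[[80,-40,-100,0,5],[80,-40,-100,0,5]])

```text
time: 13.8
position: [-105.9, 543.2, 847.6]
orientation: [176.9, -41.4, 76.7]
ft_force: [-1.1, 0.6, -0.5]
grip_width: 0.539
```

Emit:
carry_out(targets=[[80,-40,-100,0,5],[80,-40,-100,0,5]])

```text
time: 14.0
position: [-122.9, 517.9, 863.8]
orientation: [177.4, -43.1, 76.9]
ft_force: [-0.2, 0.6, -0.8]
grip_width: 0.538
```

Emit:
carry_out(targets=[[80,-40,-100,0,5],[80,-40,-100,0,5]])

```text
time: 14.2
position: [-138.7, 492.3, 878.9]
orientation: [177.9, -44.8, 77.1]
ft_force: [-0.4, 0.6, 0.1]
grip_width: 0.542
```

Run:
```python
from h import *
show();zdir()
```

```text
t 14.2 pos [-138.7  492.3  878.9] rpy [177.9 -44.8  77.1] F [-0.4  0.6  0.1] M [-0.64  0.12  0.07] g 0.542
q [-130.7   15.8    3.7   15.    37.   113.6 -115. ]
z az 74.05 depr 45.16 arm az 105.7
tool axes in (downslope,y,n): [[0.003, -0.018, 1.0], [0.019, -1.0, -0.018], [1.0, 0.02, -0.003]]
```

Run:
```python
from h import *
for q in([200,400,600],[400,150,450],S(bx(164,28,0))): print(q,shift(q))
```

```text
[200, 400, 600] [-20.65  34.35  20.08]
[400, 150, 450] [-45.34  59.55  17.65]
[ 481.42182577 -132.60339159  171.76450199] [-83.19  73.74  19.79]
```

Emit:
carry_out(targets=[[-20.5,34,20,0,8],[-20.5,34,20,0,8],[-20.5,34,20,0,8],[-20.5,34,20,0,8],[-20.5,34,20,0,8],[-20.5,34,20,0,8],[-20.5,34,20,0,8],[-20.5,34,20,0,8]])

```text
time: 15.0
position: [133.6, 420.3, 653.7]
orientation: [177.4, -44.8, 77.5]
ft_force: [-0.8, 0.1, 0.5]
grip_width: 0.86
```

Run:
```python
from h import *
show();zdir()
for q in([200,400,600],[400,150,450],S(bx(164,28,0))): print(q,shift(q))
```

```text
t 15.0 pos [133.6 420.3 653.7] rpy [177.4 -44.8  77.5] F [-0.8  0.1  0.5] M [-0.59  0.15  0.04] g 0.86
q [-106.3  -17.4   16.2   91.2   17.3   62.3 -104.3]
z az 73.87 depr 45.14 arm az 72.4
tool axes in (downslope,y,n): [[0.003, -0.02, 1.0], [0.025, -0.999, -0.02], [1.0, 0.025, -0.003]]
[200, 400, 600] [-4.17  6.76  3.73]
[400, 150, 450] [-28.99  31.82   1.34]
[ 481.42182577 -132.60339159  171.76450199] [-66.93  45.79   3.51]
```

Emit:
carry_out(targets=[[-23,32,4,0,8],[-23,32,4,0,8],[-23,32,4,0,8],[-23,32,4,0,8],[-23,32,4,0,8],[-23,32,4,0,8],[-23,32,4,0,8],[-23,32,4,0,8]])

```text
time: 15.8
position: [305.1, 282.6, 542.8]
orientation: [176.9, -45.0, 77.0]
ft_force: [0.4, 0.6, 1.0]
grip_width: 0.861
```

Run:
```python
from h import *
show();zdir()
for q in([400,150,450],[480,-130,300],S(bx(164,28,0))): print(q,shift(q))
```

```text
t 15.8 pos [305.1 282.6 542.8] rpy [176.9 -45.   77. ] F [0.4 0.6 1. ] M [-0.66  0.04  0.01] g 0.861
q [-41.5 -14.4  13.9 107.  -32.7  57.2 -30.5]
z az 72.66 depr 44.96 arm az 42.8
tool axes in (downslope,y,n): [[0.001, -0.035, 0.999], [0.019, -0.999, -0.035], [1.0, 0.019, 0.0]]
[400, 150, 450] [-14.2   12.26  -0.4 ]
[480, -130, 300] [-42.84  26.71  -7.02]
[ 481.42182577 -132.60339159  171.76450199] [-52.05  26.42   1.9 ]
```

Emit:
carry_out(targets=[[-14,12,-1,0,8],[-14,12,-1,0,8],[-14,12,-1,0,8],[-14,12,-1,0,8],[-14,12,-1,0,8]])

```text
time: 16.3
position: [396.4, 148.0, 453.0]
orientation: [177.3, -44.6, 76.6]
ft_force: [-0.4, 1.5, 0.2]
grip_width: 0.861
```

Run:
```python
from h import *
show();zdir()
for q in([480,-130,300],S(bx(164,28,0))): print(q,shift(q))
```

```text
t 16.3 pos [396.4 148.  453. ] rpy [177.3 -44.6  76.6] F [-0.4  1.5  0.2] M [-0.62  0.11  0.03] g 0.861
q [-39.1  -3.6  44.2 112.1 -45.3  67.2   7.9]
z az 72.75 depr 45.32 arm az 20.5
tool axes in (downslope,y,n): [[0.007, -0.034, 0.999], [0.014, -0.999, -0.034], [1.0, 0.014, -0.006]]
[480, -130, 300] [-28.63  14.86  -6.04]
[ 481.42182577 -132.60339159  171.76450199] [-37.79  14.63   2.93]
```

Emit:
carry_out(targets=[[-14,7,-4,0,8],[-14,7,-4,0,8],[-14,7,-4,0,8],[-14,7,-4,0,8]])

```text
time: 16.7
position: [432.8, 6.6, 384.1]
orientation: [177.4, -44.4, 76.7]
ft_force: [-0.2, 0.1, -0.3]
grip_width: 0.855
```

Run:
```python
from h import *
show();zdir()
for q in([480,-130,300],S(bx(164,28,0))): print(q,shift(q))
```

```text
t 16.7 pos [432.8   6.6 384.1] rpy [177.4 -44.4  76.7] F [-0.2  0.1 -0.3] M [-0.69  0.08 -0.01] g 0.855
q [-18.5  15.7  58.  110.6 -53.   87.8  42. ]
z az 73.07 depr 45.51 arm az 0.9
tool axes in (downslope,y,n): [[0.01, -0.03, 1.0], [0.015, -0.999, -0.03], [1.0, 0.015, -0.009]]
[480, -130, 300] [-14.61   7.84  -2.2 ]
[ 481.42182577 -132.60339159  171.76450199] [-23.75   7.64   6.81]
```

```bash
cat > kin.py <<'E'
import numpy as np
from scipy.spatial.transform import Rotation as Ro
def fk(q,L,sg=(-1,1,-1,1,-1,1,-1)):
    h,a,b,c,e,f,o=L
    R=np.eye(3);p=np.array([0,0,h],float);q=np.array(q)*sg
    ax='zyzyzyz';
    seg=[(0,0,0),(0,0,0),(e,0,a),(f,0,b),(0,0,0),(o,0,0),(0,0,c)]
    for i in range(7):
        R=R@Ro.from_euler(ax[i],q[i],degrees=True).as_matrix();p=p+R@np.array(seg[i])
    return p,R
D=[([64.945,35.231,-.722,81.555,.464,63.22,-2.315],[259.581,-595.886,218.64],[180,0,23.54]),
([12.1,31.7,-19.7,110.2,15.8,40.6,-31.8],[513.3,-11.4,121.1],[180,0,75.2]),
([2.2,37.7,-17.1,109.1,17.8,35.4,-40.9],[534.7,62.7,68.4],[179.8,-.3,75.2]),
([-67.5,61.2,-76.9,15.2,70.2,113.6,-98.5],[240.7,784.9,347.9],[179.5,-.9,75]),
([-75.2,19.2,-46.8,15.1,44.7,113.6,-99.3],[111.7,549.2,836.6],[175.7,-36.9,76.6]),
([-130.7,15.8,3.7,15,37,113.6,-115],[-138.7,492.3,878.9],[177.9,-44.8,77.1]),
([-39.1,-3.6,44.2,112.1,-45.3,67.2,7.9],[396.4,148,453],[177.3,-44.6,76.6]),
([-18.5,15.7,58,110.6,-53,87.8,42],[432.8,6.6,384.1],[177.4,-44.4,76.7])]
E
python3 - <<'E'
from kin import *
from scipy.optimize import least_squares
import itertools
best=None
for s3,s5,s7 in itertools.product((1,-1),repeat=3):
    sg=(-1,1,s3,1,s5,1,s7)
    def f(L):
        o=[]
        for q,p,e in D:
            P,R=fk(q,L,sg);Rm=Ro.from_euler('xyz',e,degrees=True).as_matrix();o+=list(P-p)
        return np.array(o)
    g=lambda:[np.degrees((Ro.from_matrix(fk(q,np.zeros(7),sg)[1]).inv()*Ro.from_euler('xyz',e,degrees=True)).magnitude()).round(1) for q,p,e in D]
    o=least_squares(f,[300,400,400,200,0,0,0]);print(sg,o.cost,o.x.round(1),g())
E
```

```text
(-1, 1, 1, 1, 1, 1, 1) 105515.04282587925 [-14.5 883.8 494.4 297.9 -46.8  16.5 290.6] [np.float64(93.0), np.float64(95.5), np.float64(115.2), np.float64(105.0), np.float64(92.5), np.float64(72.2), np.float64(148.9), np.float64(175.7)]
(-1, 1, 1, 1, 1, 1, -1) 105515.04282587925 [-14.5 883.8 494.4 297.9 -46.8  16.5 290.6] [np.float64(88.4), np.float64(31.9), np.float64(33.4), np.float64(58.0), np.float64(69.4), np.float64(140.0), np.float64(134.5), np.float64(117.3)]
(-1, 1, 1, 1, -1, 1, 1) 214221.52827592343 [-216.9  702.7  273.1  -98.2 -153.4  115.  -152.3] [np.float64(93.5), np.float64(120.7), np.float64(145.1), np.float64(169.9), np.float64(142.7), np.float64(36.2), np.float64(150.1), np.float64(119.6)]
(-1, 1, 1, 1, -1, 1, -1) 214221.52827592343 [-216.9  702.7  273.1  -98.2 -153.4  115.  -152.3] [np.float64(88.8), np.float64(59.4), np.float64(65.8), np.float64(122.3), np.float64(79.1), np.float64(94.4), np.float64(164.0), np.float64(176.7)]
(-1, 1, -1, 1, 1, 1, 1) 52695.70116032025 [  21.7  514.2  439.1 -150.   101.7   77.1   89.9] [np.float64(94.2), np.float64(130.2), np.float64(143.1), np.float64(120.5), np.float64(84.3), np.float64(67.2), np.float64(133.5), np.float64(106.4)]
(-1, 1, -1, 1, 1, 1, -1) 52695.70116032025 [  21.7  514.2  439.1 -150.   101.7   77.1   89.9] [np.float64(89.6), np.float64(68.5), np.float64(63.7), np.float64(176.9), np.float64(144.7), np.float64(133.5), np.float64(144.8), np.float64(132.4)]
(-1, 1, -1, 1, -1, 1, 1) 1509.5838440422012 [248.9 548.4 369.3 318.8  -7.8  -5.2 -10.2] [np.float64(94.6), np.float64(153.5), np.float64(171.8), np.float64(73.0), np.float64(71.3), np.float64(40.0), np.float64(74.2), np.float64(6.0)]
(-1, 1, -1, 1, -1, 1, -1) 1509.5838440422012 [248.9 548.4 369.3 318.8  -7.8  -5.2 -10.2] [np.float64(90.0), np.float64(89.9), np.float64(90.0), np.float64(90.0), np.float64(90.1), np.float64(90.0), np.float64(90.0), np.float64(90.0)]
```

```bash
cat >> kin.py <<'E'
from scipy.optimize import least_squares
L=[248.9,548.4,369.3,318.8,-7.8,-5.2,-10.2]
for sgn in(90,-90):
    if all((Ro.from_matrix(fk(q,L)[1])*Ro.from_euler('z',sgn,degrees=True)*Ro.from_euler('xyz',e,degrees=True).inv()).magnitude()<.05 for q,p,e in D): C=Ro.from_euler('z',sgn,degrees=True).as_matrix()
lo=np.array([-178.69,-17.37,-77.05,15.02,-78.02,.78,-162.83]);hi=np.array([178.69,117.87,75.6,138.74,258.01,113.62,162.83])
def ik(p,R,q0):
    def f(q):
        P,Q=fk(q,L);return np.r_[(P-p)/10,Ro.from_matrix((Q@C).T@R).as_rotvec()*20,(q-q0)*1e-4]
    o=least_squares(f,np.clip(q0,lo+.5,hi-.5),bounds=(lo,hi));P,Q=fk(o.x,L)
    return o.x,np.linalg.norm(P-p),np.degrees(Ro.from_matrix((Q@C).T@R).magnitude())
E
python3 - <<'E'
from kin import *
from h import *
st=r.get_state();q0=st["joints"]
Sx=np.array([np.cos(p0[2]),np.sin(p0[2]),0]);n=Sx*s+np.array([0,0,s]);u=-Sx*s+np.array([0,0,s])
rng=np.random.default_rng(0)
def frame(y): z=-u;return np.c_[np.cross(y,z),y,z]
for nm,pt,y in(("pre y=-Y",S(bx(164,28,0)),-np.cross([0,0,1],Sx)),("pre+n",S(bx(164,28,0)),n),("pre-n",S(bx(164,28,0)),-n),("grasp+n",S(bx(69,28,0)),n),("grasp-n",S(bx(69,28,0)),-n),("lift+n",S(bx(164,150,0)),n),("lift-n",S(bx(164,150,0)),-n)):
    sols=[]
    for k in range(25):
        qq=q0 if k==0 else rng.uniform(lo,hi);q,e,a=ik(pt,frame(y),qq)
        if k==0: print(nm,"from cur:",q.round(0),round(e,1),round(a,1))
        elif e<1 and a<1: sols.append(q)
    sols=sorted(sols,key=lambda q:-np.min(np.r_[q-lo,hi-q]))
    print("   n",len(sols),[ (x.round(0).tolist(),round(np.min(np.r_[x-lo,hi-x]))) for x in sols[:3]])
E
```

```text
pre y=-Y from cur: [ 11.  44.  47. 107. -60.  91.  72.] 0.0 0.0
   n 12 [([43.0, 36.0, -5.0, 107.0, -42.0, 65.0, 51.0], 32), ([60.0, 40.0, -33.0, 107.0, -27.0, 55.0, 35.0], 31), ([21.0, 39.0, 29.0, 107.0, -54.0, 80.0, 65.0], 24)]
pre+n from cur: [ 19.  40.  33. 107. -56.  82. 157.] 0.0 0.0
   n 10 [([50.0, 37.0, -16.0, 107.0, -37.0, 61.0, 136.0], 27), ([39.0, 36.0, 0.0, 107.0, -44.0, 67.0, 144.0], 19), ([73.0, 50.0, -60.0, 107.0, -3.0, 49.0, 101.0], 17)]
pre-n from cur: [  6.  50.  59. 106. -63. 100. -13.] 0.0 0.0
   n 9 [([40.0, 36.0, -1.0, 107.0, -44.0, 67.0, -37.0], 32), ([44.0, 36.0, -8.0, 107.0, -41.0, 64.0, -40.0], 32), ([46.0, 37.0, -11.0, 107.0, -40.0, 63.0, -41.0], 32)]
grasp+n from cur: [ 12.  45.  33. 113. -65.  77. 163.] 0.0 0.0
   n 13 [([67.0, 57.0, -60.0, 114.0, 3.0, 35.0, 93.0], 17), ([69.0, 61.0, -67.0, 114.0, 15.0, 36.0, 82.0], 10), ([70.0, 62.0, -68.0, 114.0, 16.0, 37.0, 81.0], 10)]
grasp-n from cur: [  1.  53.  55. 113. -71.  93. -11.] 0.0 0.0
   n 7 [([64.0, 53.0, -52.0, 114.0, -9.0, 36.0, -74.0], 25), ([31.0, 41.0, 3.0, 113.0, -54.0, 58.0, -28.0], 24), ([27.0, 41.0, 8.0, 113.0, -57.0, 61.0, -26.0], 21)]
lift+n from cur: [  6.  31.  37. 107. -57.  84. 144.] 0.0 0.0
   n 10 [([39.0, 27.0, -13.0, 107.0, -42.0, 65.0, 128.0], 32), ([58.0, 33.0, -43.0, 107.0, -28.0, 56.0, 113.0], 32), ([28.0, 27.0, 4.0, 107.0, -48.0, 71.0, 134.0], 29)]
lift-n from cur: [ -7.  40.  64. 106. -63. 100. -27.] 0.0 0.0
   n 13 [([37.0, 27.0, -9.0, 107.0, -44.0, 66.0, -51.0], 32), ([48.0, 29.0, -26.0, 107.0, -37.0, 61.0, -58.0], 32), ([30.0, 27.0, 0.0, 107.0, -47.0, 70.0, -47.0], 31)]
```

Emit:
carry_out(targets=[[-14.5,7.5,-2,0,9.3],[-14.5,7.5,-2,-30,9.3],[-14.5,7.5,-2,-60,9.3],[-14.5,7.5,-2,-90,9.3],[-14.5,7.5,-2,-90,9.3],[-14.5,7.5,-2,-90,9.3],[-14.5,7.5,-2,-90,9.3],[-14.5,7.5,-2,-90,9.3]])

```text
time: 17.5
position: [477.7, -121.9, 302.1]
orientation: [138.7, -18.8, 143.2]
ft_force: [-0.3, 0.4, 0.6]
grip_width: 1.001
```

Run:
```python
from h import *
show();zdir()
for q in([480,-130,300],S(bx(164,28,0))): print(q,shift(q))
```

```text
t 17.5 pos [ 477.7 -121.9  302.1] rpy [138.7 -18.8 143.2] F [-0.3  0.4  0.6] M [-0.6   0.05 -0.03] g 1.001
q [  9.9  30.1  41.5 102.5 -53.8  90.9 116.1]
z az 73.3 depr 45.28 arm az -14.3
tool axes in (downslope,y,n): [[0.026, -0.008, 1.0], [0.876, -0.482, -0.027], [0.482, 0.876, -0.005]]
[480, -130, 300] [-0.7  -0.37 -0.35]
[ 481.42182577 -132.60339159  171.76450199] [-5.09 -8.43  8.61]
```

Emit:
carry_out(targets=[[0,0,0,-8,9.3],[0,0,0,-16,9.3],[-2,-3,3,-24,9.3],[-4,-6,6,-28.8,9.3],[-5.1,-8.4,8.6,-28.8,9.3],[-5.1,-8.4,8.6,-28.8,9.3],[-5.1,-8.4,8.6,-28.8,9.3]])

```text
time: 18.2
position: [480.9, -132.4, 171.8]
orientation: [135.2, 0.7, 164.1]
ft_force: [0.1, -0.3, 0.1]
grip_width: 0.999
```

Run:
```python
from h import *
import cv2
show();zdir()
for q in(S(bx(164,28,0)),S(bx(69,28,0))): print(q,shift(q))
for n,c,f in(("scene",(260,150,400,255),5.7),("top",(270,195,410,300),5.7)):
    a=r.grab_frame(n)[c[1]:c[3],c[0]:c[2],::-1];cv2.imwrite(f"pics/{n}6.png",cv2.resize(a,None,fx=f,fy=f,interpolation=cv2.INTER_CUBIC))
```

```text
t 18.2 pos [ 480.9 -132.4  171.8] rpy [135.2   0.7 164.1] F [ 0.1 -0.3  0.1] M [-0.63  0.04 -0.07] g 0.999
q [ 17.   40.   32.6 108.7 -58.3  79.8 156.9]
z az 73.34 depr 45.23 arm az -15.4
tool axes in (downslope,y,n): [[0.027, 0.004, 1.0], [1.0, -0.009, -0.027], [0.009, 1.0, -0.004]]
[ 481.42182577 -132.60339159  171.76450199] [-0.05 -0.01  0.  ]
[498.24113865 -67.56793423 104.58935778] [0.2  0.03 9.5 ]
```

View pics/scene6.png

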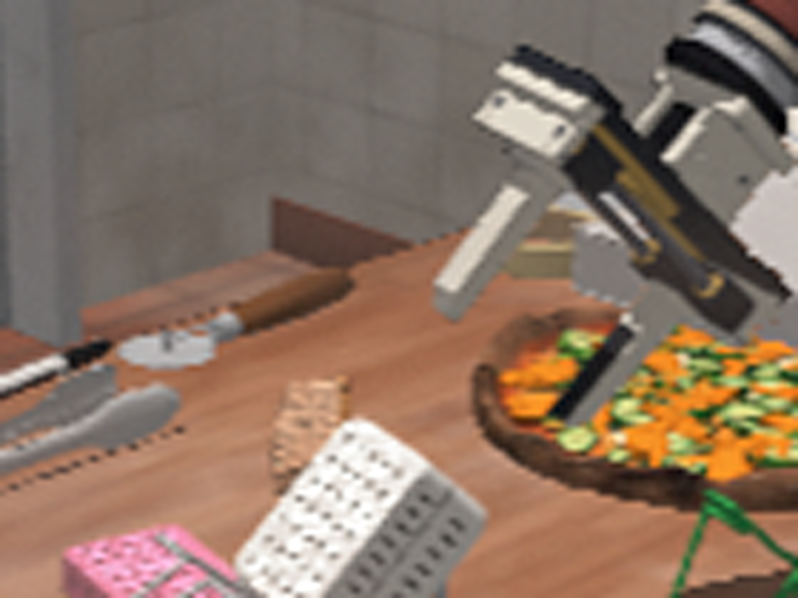

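View pics/top6.png

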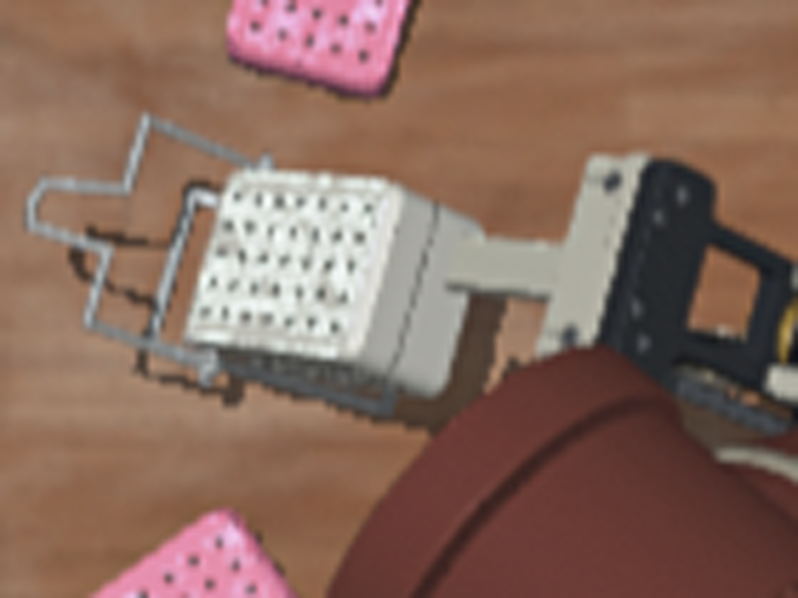

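Run:
```python
from h import *
st=r.get_state();R=Ro.from_euler("xyz",st["orientation"],degrees=True).as_matrix();p=st["position"]
f=5.7;o=np.array([270,195])
for d in(46.5,64):
    for zz in(0,-60): print("finger",d,zz,((proj("top",p+R[:,1]*d+R[:,2]*zz)-o+.5)*f).round(0))
    for xx in (-10,10):print("edge",((proj("top",p+R[:,1]*d+R[:,0]*xx-R[:,2]*30)-o+.5)*f).round(0))
for u in(0,104):
    for y in(-36,0,36):print("box",u,y,((proj("top",S(bx(u,56,y)))-o+.5)*f).round(0), ((proj("scene",S(bx(u,56,y)))-[260,150]+.5)*f).round(0))
for y in(-36,36): print("C",y,((proj("scene",S(bx(104,0,y)))-[260,150]+.5)*f).round(0))
print("scene finger tips",[((proj("scene",p+R[:,1]*d)-[260,150]+.5)*f).round(0) for d in(46.5,64,-46.5,-64)])
```

```text
finger 46.5 0 [[462. 267.]]
finger 46.5 -60 [[582. 282.]]
edge [[528. 248.]]
edge [[513. 301.]]
finger 64 0 [[430. 253.]]
finger 64 -60 [[550. 267.]]
edge [[496. 233.]]
edge [[481. 287.]]
box 0 -36 [[227. 173.]] [[234. 572.]]
box 0 0 [[204. 257.]] [[269. 600.]]
box 0 36 [[182. 342.]] [[305. 630.]]
box 104 -36 [[404. 183.]] [[361. 409.]]
box 104 0 [[381. 273.]] [[399. 434.]]
box 104 36 [[358. 363.]] [[438. 460.]]
C -36 [[426. 466.]]
C 36 [[503. 517.]]
scene finger tips [array([[452., 317.]]), array([[431., 298.]]), array([[558., 415.]]), array([[577., 433.]])]
```

Emit:
carry_out(targets=[[0.05,0,3,0,9.3],[0.1,0,6,0,9.3],[0.2,0,7.5,0,9.3],[0.2,0,9,0,9.3],[0.2,0,9.5,0,9.3],[0.2,0,9.5,0,9.3]])

```text
time: 18.9
position: [498.0, -67.6, 103.7]
orientation: [135.3, 0.7, 164.1]
ft_force: [0.2, -0.3, 0.0]
grip_width: 0.998
```

Run:
```python
from h import *
import cv2
show();zdir()
for q in(S(bx(69,28,0)),): print(q,shift(q))
for n,c,f in(("scene",(270,180,390,270),6.6),("top",(270,195,410,300),5.7)):
    a=r.grab_frame(n)[c[1]:c[3],c[0]:c[2],::-1];cv2.imwrite(f"pics/{n}7.png",cv2.resize(a,None,fx=f,fy=f,interpolation=cv2.INTER_CUBIC))
```

```text
t 18.9 pos [498.  -67.6 103.7] rpy [135.3   0.7 164.1] F [ 0.2 -0.3  0. ] M [-0.57  0.07  0.05] g 0.998
q [ 14.7  43.9  24.9 114.7 -66.   69.  161.2]
z az 73.34 depr 45.26 arm az -7.7
tool axes in (downslope,y,n): [[0.027, 0.005, 1.0], [1.0, -0.008, -0.027], [0.008, 1.0, -0.005]]
[498.24113865 -67.56793423 104.58935778] [-0.02  0.06 -0.06]
```

View pics/scene7.png

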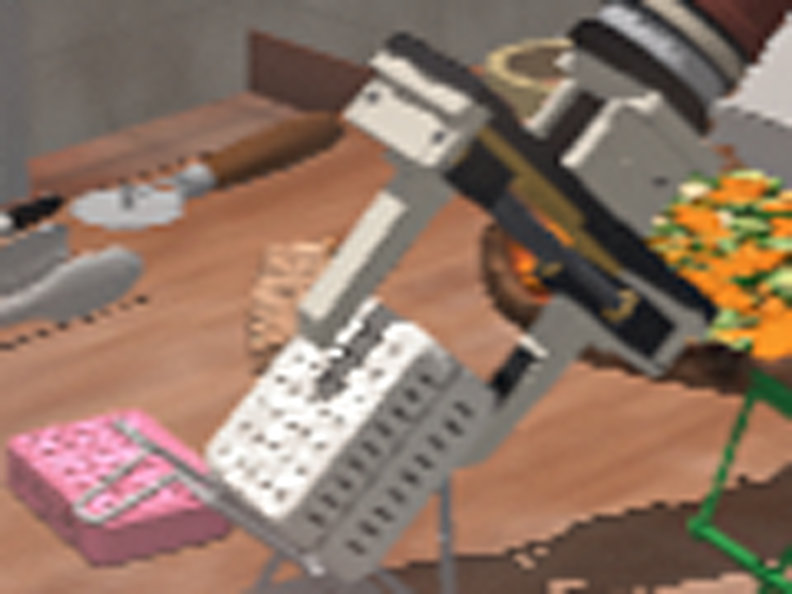

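View pics/top7.png

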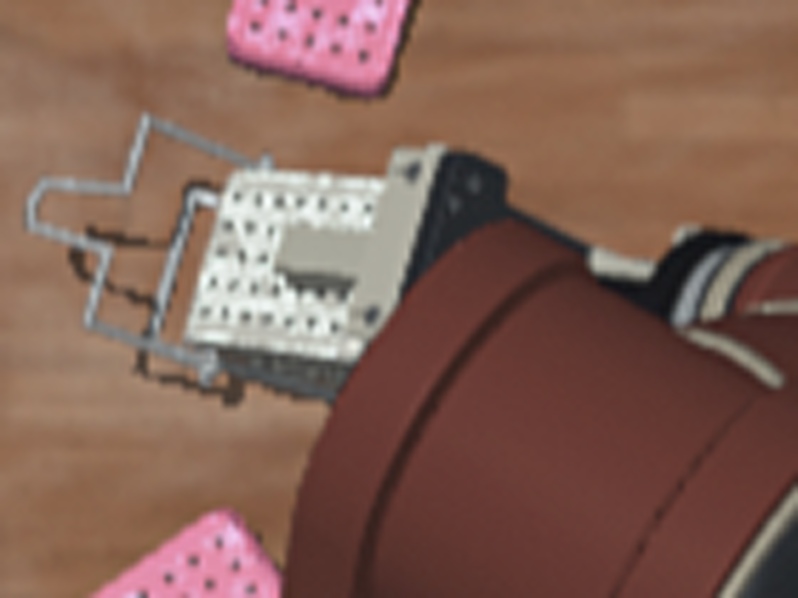

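Emit:
carry_out(targets=[[0,0,0,0,5],[0,0,0,0,5],[0,0,0,0,5],[0,0,0,0,5],[0,0,0,0,5]], force=8)

```text
time: 19.5
position: [497.7, -66.0, 104.0]
orientation: [134.9, 0.6, 164.1]
ft_force: [0.6, 2.6, 10.6]
grip_width: 0.622
```

Emit:
carry_out(targets=[[0,0.1,0,0,5],[0,0.1,0,0,5],[0,0.1,0,0,5]])

```text
time: 19.8
position: [497.9, -65.3, 104.6]
orientation: [135.0, 0.6, 164.1]
ft_force: [-0.4, 0.8, 6.7]
grip_width: 0.601
```

Emit:
carry_out(targets=[[0,0.1,0,0,5],[0,0.1,0,0,5],[0,0.1,0,0,5]], force=45)

```text
time: 20.1
position: [497.9, -65.2, 104.7]
orientation: [135.1, 0.6, 164.1]
ft_force: [0.3, 1.4, 5.7]
grip_width: 0.601
```

Emit:
carry_out(targets=[[0,0.3,-0.3,0,5],[0,0.8,-0.8,0,5],[0,2,-1.2,0,5],[0,3.5,-1.8,0,5],[0,5.5,-3,0,5],[0,7.5,-4,0,5],[0,9,-5,0,5],[0,10,-5,0,5]])

```text
time: 20.9
position: [506.6, -32.4, 211.1]
orientation: [135.4, 0.7, 163.9]
ft_force: [0.6, 0.1, -4.3]
grip_width: 0.599
```

Run:
```python
from h import *
import cv2
show();zdir()
for n,c,f in(("scene",(270,160,390,250),6.6),):
    a=r.grab_frame(n)[c[1]:c[3],c[0]:c[2],::-1];cv2.imwrite(f"pics/{n}8.png",cv2.resize(a,None,fx=f,fy=f,interpolation=cv2.INTER_CUBIC))
```

```text
t 20.9 pos [506.6 -32.4 211.1] rpy [135.4   0.7 163.9] F [ 0.6  0.1 -4.3] M [-1.32  0.27 -0.02] g 0.599
q [  8.3  32.5  27.6 112.4 -60.7  72.8 146.3]
z az 73.19 depr 45.43 arm az -3.7
tool axes in (downslope,y,n): [[0.028, 0.008, 1.0], [1.0, -0.01, -0.028], [0.01, 1.0, -0.008]]
```

View pics/scene8.png

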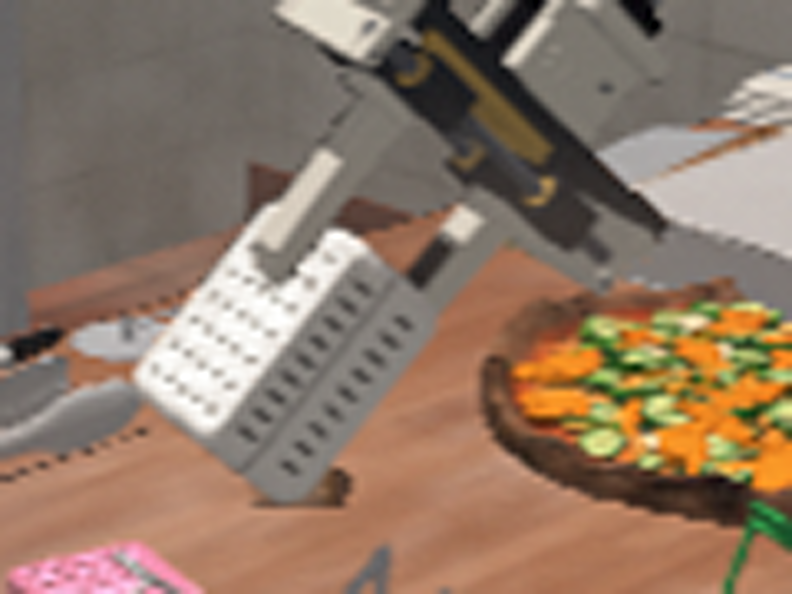

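Emit:
carry_out(targets=[[0,0,0,6,5],[0,0,0,13,5],[0,0,0,20,5],[0,0,0,27,5],[0,0,0,34,5],[0,0,0,41,5],[0,0,0,48,5],[0,0,0,55,5]])

```text
time: 21.75
position: [505.8, -31.4, 208.5]
orientation: [150.2, -34.9, 118.5]
ft_force: [-0.2, -0.2, -4.3]
grip_width: 0.598
```

Emit:
carry_out(targets=[[0,0,0,7,5],[0,0,0,14,5],[0,0,0,21,5],[0,0,0,28,5],[0,0,0,35,5],[0,0,0,42,5],[0,0,0,49,5],[0,0,0,56,5]])

```text
time: 22.55
position: [505.9, -31.3, 208.5]
orientation: [-160.8, -41.1, 45.7]
ft_force: [0.5, -0.4, -3.9]
grip_width: 0.597
```

Run:
```python
from h import *
show();zdir()
```

```text
t 22.55 pos [505.9 -31.3 208.5] rpy [-160.8  -41.1   45.7] F [ 0.5 -0.4 -3.9] M [-1.34  0.39  0.  ] g 0.597
q [ -2.5  37.6  45.9 112.8 -65.6  83.2  41. ]
z az 73.55 depr 45.36 arm az -3.5
tool axes in (downslope,y,n): [[-0.003, -0.025, 1.0], [-0.375, -0.927, -0.024], [0.927, -0.375, -0.007]]
```

Emit:
carry_out(targets=[[0,0,0,8,5],[0,0,0,16,5],[0,0,0,24,5],[0,0,0,32,5],[0,0,0,40,5],[0,0,0,48,5],[0,0,0,56,5],[0,0,0,63,5]])

```text
time: 23.35
position: [506.0, -31.2, 208.4]
orientation: [-135.5, -4.5, -11.9]
ft_force: [-0.8, 0.6, -4.1]
grip_width: 0.6
```

Emit:
carry_out(targets=[[0,0,0,5,5],[0,0,0,5,5],[0,0,0,5,5]])

```text
time: 23.65
position: [506.2, -31.3, 208.9]
orientation: [-135.3, -1.3, -15.2]
ft_force: [-0.4, -0.3, -3.2]
grip_width: 0.595
```

Run:
```python
from h import *
import cv2
show();zdir()
for u,n in((69,28),(72,60),(72,40)): print(u,n,shift(S(bx(u,n,0))))
for n,c,f in(("scene",(270,160,390,250),6.6),("top",(270,195,410,300),5.7)):
    a=r.grab_frame(n)[c[1]:c[3],c[0]:c[2],::-1];cv2.imwrite(f"pics/{n}9.png",cv2.resize(a,None,fx=f,fy=f,interpolation=cv2.INTER_CUBIC))
```

```text
t 23.65 pos [506.2 -31.3 208.9] rpy [-135.3   -1.3  -15.2] F [-0.4 -0.3 -3.2] M [-1.31  0.41 -0.04] g 0.595
q [ -7.7  42.   56.5 112.9 -68.3  90.7 -23.1]
z az 73.51 depr 45.32 arm az -3.5
tool axes in (downslope,y,n): [[-0.024, -0.006, 1.0], [-1.0, -0.007, -0.024], [0.008, -1.0, -0.006]]
69 28 [-0.05  9.97  4.81]
72 60 [-0.02  6.78  4.49]
72 40 [-0.04  8.78  4.51]
```

View pics/scene9.png

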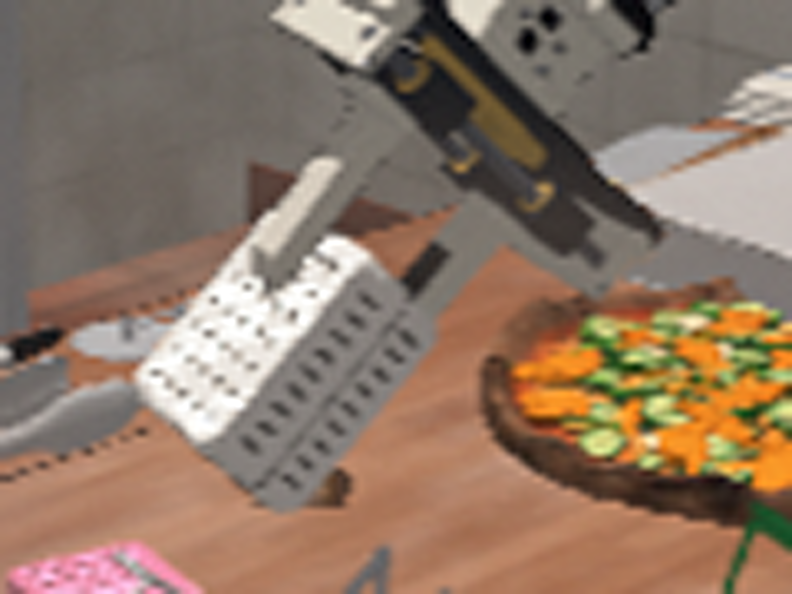

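View pics/top9.png

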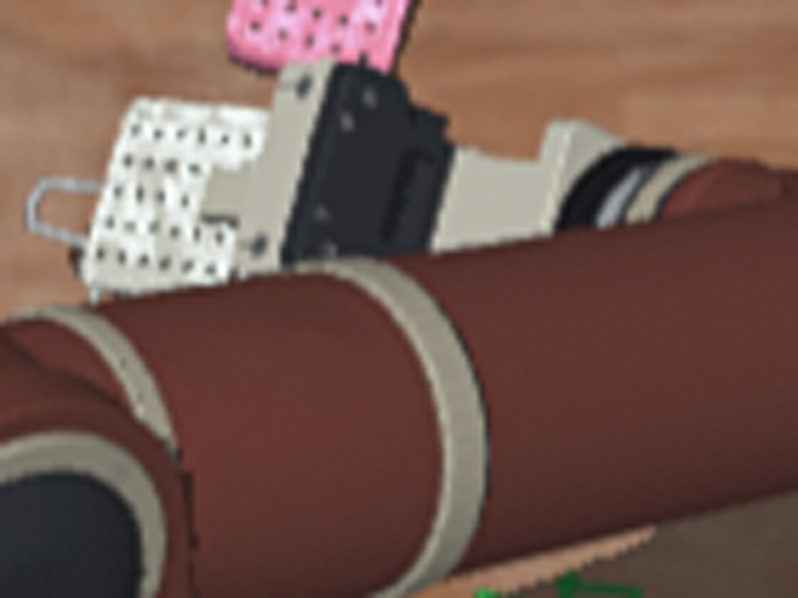

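Run:
```python
from h import *
import cv2
R=Ro.from_euler("xyz",[135.3,.7,164.1],degrees=True).as_matrix();p=np.array([498,-67.6,103.7])
a=cv2.imread("pics/top7.png")[130:380,160:480];k=2.5
a=cv2.resize(a,None,fx=k,fy=k,interpolation=cv2.INTER_CUBIC)
def L(A,B,col):
    q=((proj("top",np.array([A,B]))-[270,195]+.5)*5.7-[160,130])*k
    cv2.line(a,tuple(map(int,q[0].round())),tuple(map(int,q[1].round())),col,1,cv2.LINE_AA)
for x in(-10,0,10):
    L(p+R[:,1]*46.5+R[:,0]*x,p+R[:,1]*46.5+R[:,0]*x-40*R[:,2],(255,0,0))
    L(p+R[:,1]*64+R[:,0]*x,p+R[:,1]*64+R[:,0]*x-40*R[:,2],(0,160,0))
for y in(-36,0,36):L(S(bx(0,56,y)),S(bx(104,56,y)),(0,0,255))
for u in(0,104):L(S(bx(u,56,-36)),S(bx(u,56,36)),(0,0,255))
L(S((25,-43,20)),S((25,43,20)),(255,255,0))
cv2.imwrite("pics/t7o.png",a)
```

```text
(no output)
```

View pics/t7o.png

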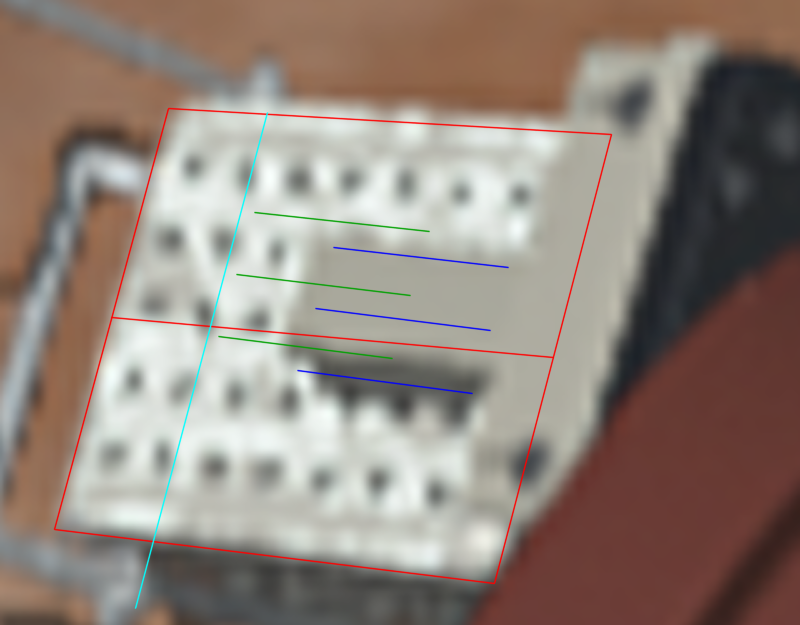

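```bash
cat >> h.py <<'E'
def unY(p):
    d=np.array(p)-[p0[0],p0[1],36];Sx=np.array([np.cos(p0[2]),np.sin(p0[2]),0]);x=d@Sx;y=d@np.cross([0,0,1],Sx);z=d[2];return np.array([(-x+z)*s,(x+z)*s,y])
def to(u,n,Y): 
    q=S(bx(u,n,Y));return shift(q)
E
python3 - <<'E'
from h import *
print(unY([497.9,-65.2,104.7]),unY(r.get_state()["position"]))
print(to(80,60,1),to(80,45,1),to(74,35,1),to(70,31,1))
E
```

```text
[67.51758357 29.63888816  0.92315596] [116.85276869 128.27510547   1.27418515]
[-0.11  6.81  3.72] [-0.13  8.31  3.73] [-0.15  9.3   4.33] [-0.16  9.7   4.74]
```

Run:
```python
from h import *
for a in((82,90,0),(80,60,0),(78,45,0),(76,36,0),(75,32,0)):print(a,to(*a))
```

```text
(82, 90, 0) [0.01 3.81 3.51]
(80, 60, 0) [-0.01  6.81  3.72]
(78, 45, 0) [-0.03  8.31  3.93]
(76, 36, 0) [-0.04  9.21  4.14]
(75, 32, 0) [-0.05  9.6   4.24]
```

Emit:
carry_out(targets=[[0,2,1.8,0,5],[0,3.8,3.5,0,5],[0,5.5,3.6,0,5],[0,6.8,3.7,0,5],[0,7.6,3.8,0,5],[0,8.3,3.9,0,5],[0,8.8,4,0,5],[0,8.8,4,0,5]])

```text
time: 24.55
position: [499.3, -65.5, 119.2]
orientation: [-135.3, -1.3, -15.3]
ft_force: [0.4, 0.3, -4.2]
grip_width: 0.598
```

Run:
```python
from h import *
import cv2
show();zdir();print(unY(r.get_state()["position"]))
for a in((76,34,0),(75,31,0)):print(a,to(*a))
for n,c,f in(("scene",(270,190,390,280),6.6),("top",(270,195,410,300),5.7)):
    a=r.grab_frame(n)[c[1]:c[3],c[0]:c[2],::-1];cv2.imwrite(f"pics/{n}10.png",cv2.resize(a,None,fx=f,fy=f,interpolation=cv2.INTER_CUBIC))
```

```text
t 24.55 pos [499.3 -65.5 119.2] rpy [-135.3   -1.3  -15.3] F [ 0.4  0.3 -4.2] M [-1.26  0.41  0.02] g 0.598
q [ -0.5  51.2  51.9 114.8 -72.4  88.8 -11.6]
z az 73.41 depr 45.29 arm az -7.5
tool axes in (downslope,y,n): [[-0.026, -0.005, 1.0], [-1.0, -0.006, -0.026], [0.006, -1.0, -0.005]]
[77.70789231 39.89573472 -0.53875854]
(76, 34, 0) [-0.06  0.59  0.17]
(75, 31, 0) [-0.07  0.89  0.27]
```

View pics/scene10.png

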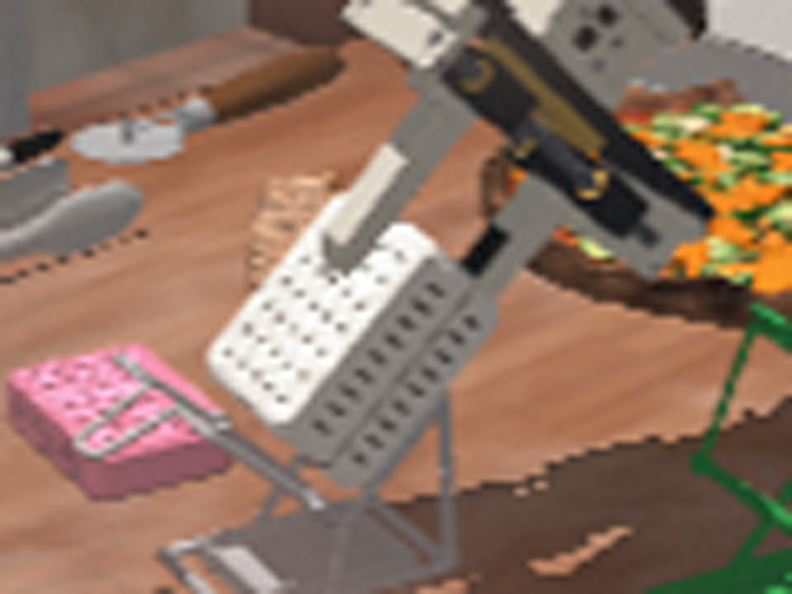

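View pics/top10.png

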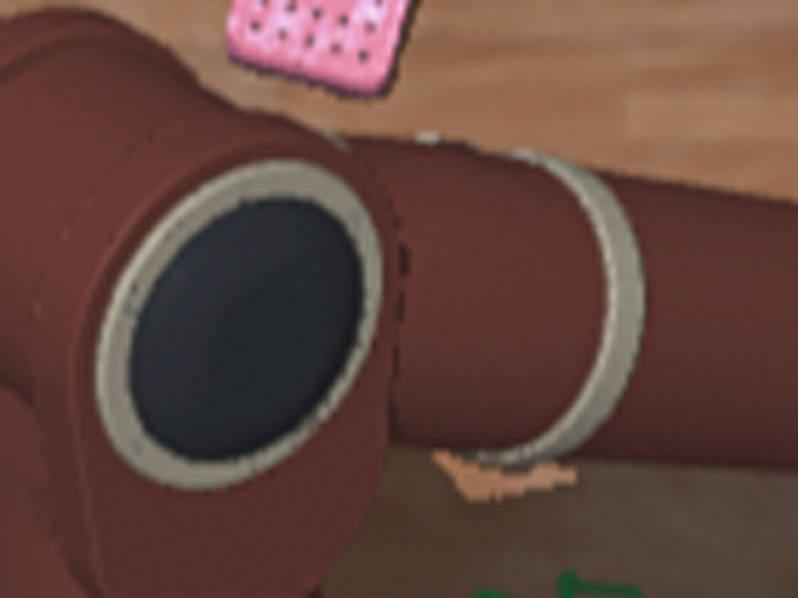

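Emit:
carry_out(targets=[[-0.05,0.4,0.1,0,5],[-0.05,0.7,0.2,0,5],[-0.05,0.85,0.4,0,5],[-0.05,0.85,0.6,0,5],[-0.05,0.85,0.75,0,5],[-0.05,0.85,0.75,0,5]])

```text
time: 25.25
position: [498.9, -65.4, 107.9]
orientation: [-135.3, -1.3, -15.2]
ft_force: [0.1, 0.0, -3.3]
grip_width: 0.595
```

Run:
```python
from h import *
show();print(unY(r.get_state()["position"]))
```

```text
t 25.25 pos [498.9 -65.4 107.9] rpy [-135.3   -1.3  -15.2] F [ 0.1  0.  -3.3] M [-1.29  0.42  0.04] g 0.595
q [-1.000e-01  5.230e+01  5.120e+01  1.151e+02 -7.310e+01  8.830e+01
 -1.050e+01]
[ 6.97384414e+01  3.19160295e+01 -5.44277030e-02]
```

Emit:
carry_out(targets=[[0,0.1,0.05,0,5],[0,0.18,0.1,0,5],[0,0.18,0.1,0,5]])

```text
time: 25.55
position: [498.9, -66.3, 106.2]
orientation: [-135.3, -1.3, -15.3]
ft_force: [0.5, -0.9, -4.1]
grip_width: 0.593
```

Emit:
carry_out(targets=[[0,0.05,0.1,0,5],[0,0.05,0.15,0,5],[0,0.05,0.15,0,5]])

```text
time: 25.85
position: [499.1, -66.1, 105.7]
orientation: [-135.2, -1.3, -15.3]
ft_force: [-1.2, -2.2, 4.3]
grip_width: 0.597
```

Run:
```python
from h import *
show();print(unY(r.get_state()["position"]))
```

```text
t 25.85 pos [499.1 -66.1 105.7] rpy [-135.2   -1.3  -15.3] F [-1.2 -2.2  4.3] M [-0.18  0.42  0.18] g 0.597
q [ 1.000e-01  5.250e+01  5.110e+01  1.151e+02 -7.330e+01  8.830e+01
 -1.020e+01]
[68.67082146 29.95162553 -0.48870333]
```

Emit:
carry_out(targets=[[0,0,0,0,5],[0,0,0.1,0,5],[0,0,0.2,0,5],[0,0,0.2,0,5]], force=8)

```text
time: 26.25
position: [501.1, -65.8, 104.8]
orientation: [-135.3, -1.6, -15.4]
ft_force: [0.2, -4.6, 7.4]
grip_width: 0.604
```

Run:
```python
from h import *
import cv2
show();print(unY(r.get_state()["position"]))
for n,c,f in(("scene",(270,190,390,280),6.6),):
    a=r.grab_frame(n)[c[1]:c[3],c[0]:c[2],::-1];cv2.imwrite(f"pics/{n}11.png",cv2.resize(a,None,fx=f,fy=f,interpolation=cv2.INTER_CUBIC))
```

```text
t 26.25 pos [501.1 -65.8 104.8] rpy [-135.3   -1.6  -15.4] F [ 0.2 -4.6  7.4] M [-0.11 -0.17 -0.36] g 0.604
q [  0.   52.6  51.  115.1 -73.7  88.1 -10.1]
[67.38516291 29.85192741 -2.30175826]
```

View pics/scene11.png

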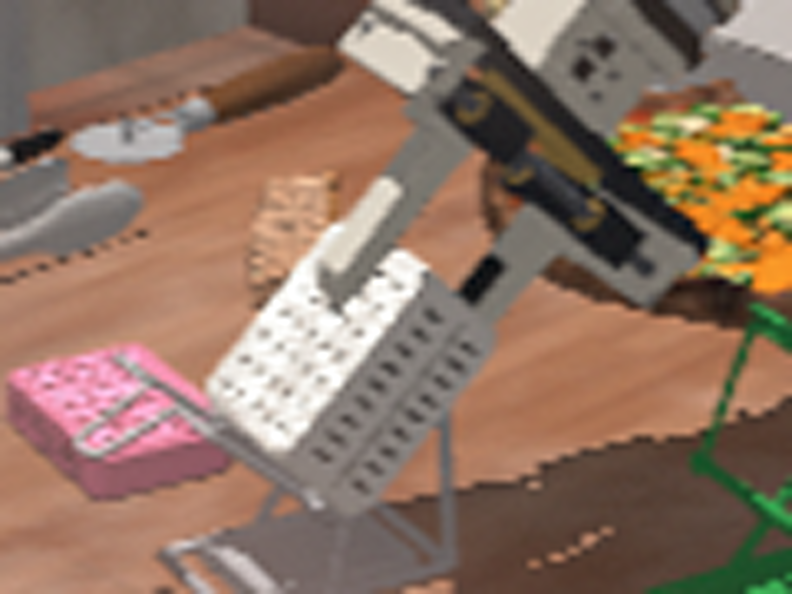

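Emit:
carry_out(targets=[[0,0,0,0,6],[0,0,0,0,7],[0,0,0,0,8.5],[0,0,0,0,8.5],[0,0,0,0,8.5]])

```text
time: 26.8
position: [499.2, -64.1, 103.0]
orientation: [-135.3, -1.2, -15.2]
ft_force: [0.1, 0.4, -0.1]
grip_width: 0.897
```

Emit:
carry_out(targets=[[0,0,-1,0,8.5],[0,0,-3,0,8.5],[0,0,-6,0,8.5],[0,0,-10,0,8.5],[0,0,-14,0,8.5],[0,0,-18,0,8.5],[0,0,-18,0,8.5]])

```text
time: 27.5
position: [462.2, -192.0, 234.6]
orientation: [-135.7, -1.7, -15.7]
ft_force: [-0.3, 1.0, -0.1]
grip_width: 0.918
```

Run:
```python
from h import *
import cv2
show();zdir()
for n,c,f in(("scene",(270,190,390,280),6.6),("top",(280,205,380,285),7.5)):
    a=r.grab_frame(n)[:,:,::-1];cv2.imwrite(f"pics/{n}12f.png",a);a=a[c[1]:c[3],c[0]:c[2]];cv2.imwrite(f"pics/{n}12.png",cv2.resize(a,None,fx=f,fy=f,interpolation=cv2.INTER_CUBIC))
```

```text
t 27.5 pos [ 462.2 -192.   234.6] rpy [-135.7   -1.7  -15.7] F [-0.3  1.  -0.1] M [-0.56  0.25 -0.01] g 0.918
q [ 10.8  44.1  57.1 102.1 -59.  100.3 -17.1]
z az 72.64 depr 45.69 arm az -22.6
tool axes in (downslope,y,n): [[-0.035, -0.013, 0.999], [-0.999, -0.006, -0.035], [0.006, -1.0, -0.013]]
```

View pics/scene12.png

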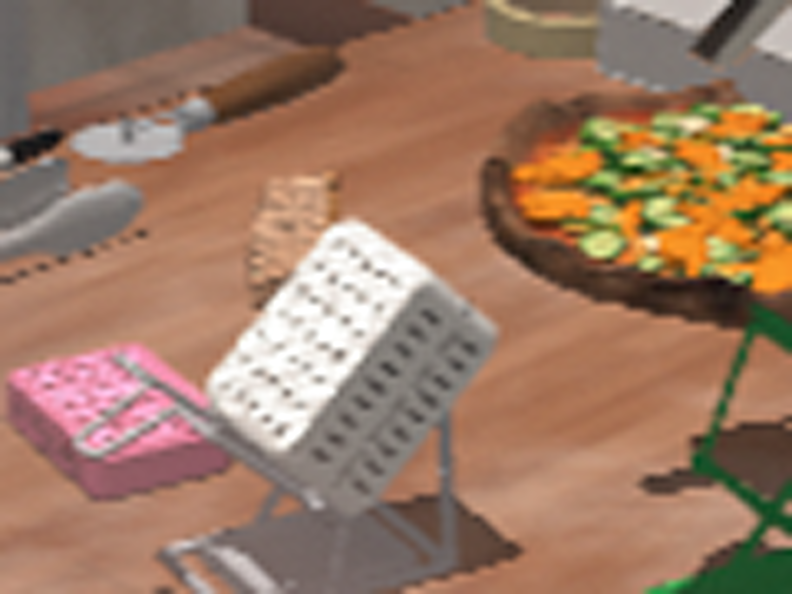

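View pics/top12.png

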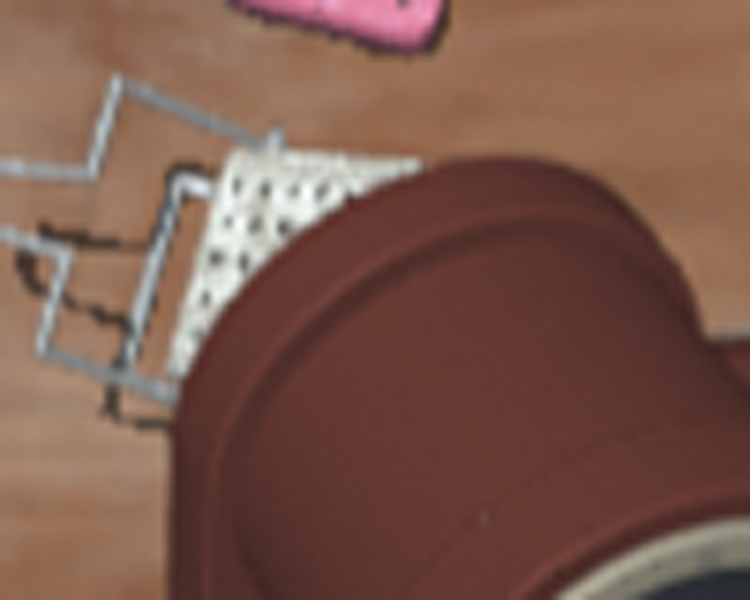

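Run:
```python
from kin import *
from h import *
print("loop tip top6 pred",((proj("top",S((112,0,45)))-[270,195]+.5)*5.7),"crossbar ends",((proj("top",np.array([S((73.9,y,62.6)) for y in(-43,43)]))-[270,195]+.5)*5.7))
st=show();q0=st["joints"];R0=zdir()
R=R0@Ro.from_euler('z',-90,degrees=True).as_matrix()
z=np.array([s,0,-s]);nn=np.array([s,0,s])
def g(th,dn=3):
    c,sn=np.cos(th),np.sin(th);v=np.array([1.3*c+84.3*sn+25,0,-1.3*sn+84.3*c+20]);return v+19*z+dn*nn
q=q0
for nm,pt in(("above",g(1.2)+60*nn),("open",g(1.2)),("mid",g(.6)),("shut",g(0))):
    q,e,a=ik(S(pt),R,q);print(nm,pt.round(1),S(pt).round(1),q.round(0),round(e,1),round(a,1))
print("unY now",unY(st["position"]))
```

```text
loop tip top6 pred [[ 32.51723647 210.89975951]] crossbar ends [[147.35516905 124.9326617 ]
 [ 91.06997096 329.02254669]]
t 27.6 pos [ 463.  -186.6  231.6] rpy [-135.3   -1.3  -15.4] F [-0.5  0.8 -0.9] M [-0.62  0.19 -0.01] g 0.915
q [ 10.6  44.3  56.7 102.4 -59.  100.2 -17.1]
z az 73.28 depr 45.3 arm az -21.9
tool axes in (downslope,y,n): [[-0.027, -0.006, 1.0], [-1.0, -0.006, -0.027], [0.006, -1.0, -0.006]]
above [162.    0.   80.4] [546.1 117.4 116.4] [ -3.  40.  21. 118. -78.  60.  63.] 0.0 0.0
open [119.6   0.   38. ] [535.4  76.3  74. ] [  4.  44.  17. 119. -78.  59.  70.] 0.0 0.0
mid [89.2  0.  77.5] [527.8  46.9 113.5] [  6.  40.  20. 118. -72.  62.  66.] 0.0 0.0
shut [41.9  0.  93. ] [516.   1. 129.] [ 11.  39.  22. 116. -67.  66.  66.] 0.0 0.0
unY now [246.48745941  30.08076545   4.35437489]
```

Run:
```python
from h import *
print(shift(S((162,0,80.4))))
```

```text
[ -0.31 -14.3   30.34]
```

Emit:
carry_out(targets=[[0,-5,0,-8,5],[0,-10,0,-16,5],[0,-14.3,0,-24,5],[0,-14.3,5,-32,5],[0,-14.3,10,-40,5],[-0.3,-14.3,14,-48,5],[-0.3,-14.3,16,-56,5],[-0.3,-14.3,16,-64,5]])

```text
time: 28.4
position: [514.8, 27.6, 214.5]
orientation: [-157.5, -39.9, 41.6]
ft_force: [0.8, -1.0, -0.0]
grip_width: 0.535
```

Run:
```python
from h import *
show();zdir();print(shift(S((162,0,80.4))))
```

```text
t 28.4 pos [514.8  27.6 214.5] rpy [-157.5  -39.9   41.6] F [ 0.8 -1.  -0. ] M [-0.64  0.17  0.02] g 0.535
q [ -8.8  35.6  44.6 114.6 -68.2  79.6  33.3]
z az 74.43 depr 45.14 arm az 3.1
tool axes in (downslope,y,n): [[-0.003, -0.013, 1.0], [-0.428, -0.903, -0.013], [0.904, -0.428, -0.003]]
[ 0.07  0.63 13.64]
```

Emit:
carry_out(targets=[[0,0.2,3,-8,5],[0,0.4,6,-16,5],[0,0.6,9,-25.3,5],[0,0.6,12,-25.3,5],[0,0.6,13.6,-25.3,5],[0,0.6,13.6,-25.3,5],[0,0.6,13.6,-25.3,5]])

```text
time: 29.1
position: [548.3, 110.3, 119.1]
orientation: [179.0, -44.7, 74.9]
ft_force: [0.2, 0.4, -0.0]
grip_width: 0.537
```

Run:
```python
from h import *
import cv2
show();zdir();print(shift(S((162,0,80.4))),shift(S((119.6,0,38))))
for n,c,f in(("scene",(230,190,350,280),6.6),("top",(250,195,370,285),6.6)):
    a=r.grab_frame(n)[:,:,::-1];a=a[c[1]:c[3],c[0]:c[2]];cv2.imwrite(f"pics/{n}13.png",cv2.resize(a,None,fx=f,fy=f,interpolation=cv2.INTER_CUBIC))
```

```text
t 29.1 pos [548.3 110.3 119.1] rpy [179.  -44.7  74.9] F [ 0.2  0.4 -0. ] M [-0.68  0.14  0.03] g 0.537
q [ -1.7  39.8  17.3 117.6 -78.   57.4  61.2]
z az 73.57 depr 45.27 arm az 11.4
tool axes in (downslope,y,n): [[0.005, -0.024, 1.0], [-0.007, -1.0, -0.024], [1.0, -0.007, -0.005]]
[ 0.25 -0.41  0.63] [-5.74 -0.37  0.66]
```

View pics/scene13.png

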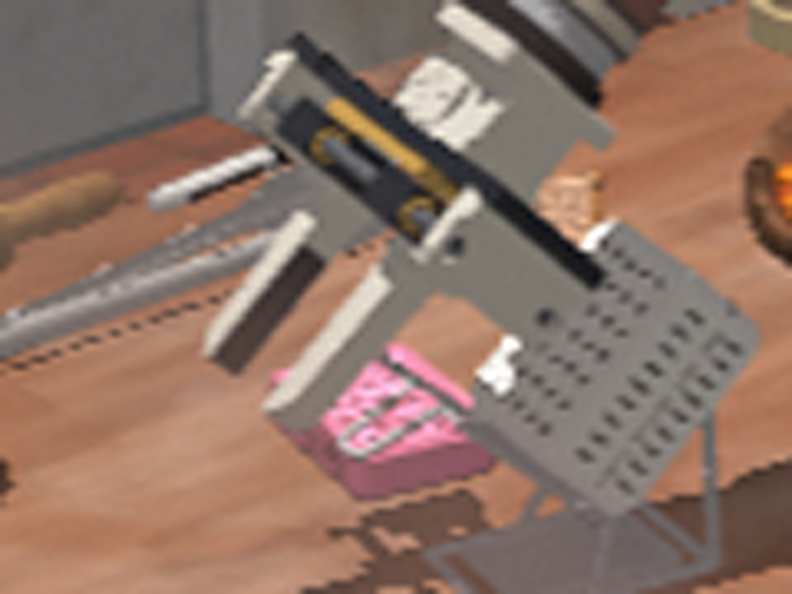

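View pics/top13.png

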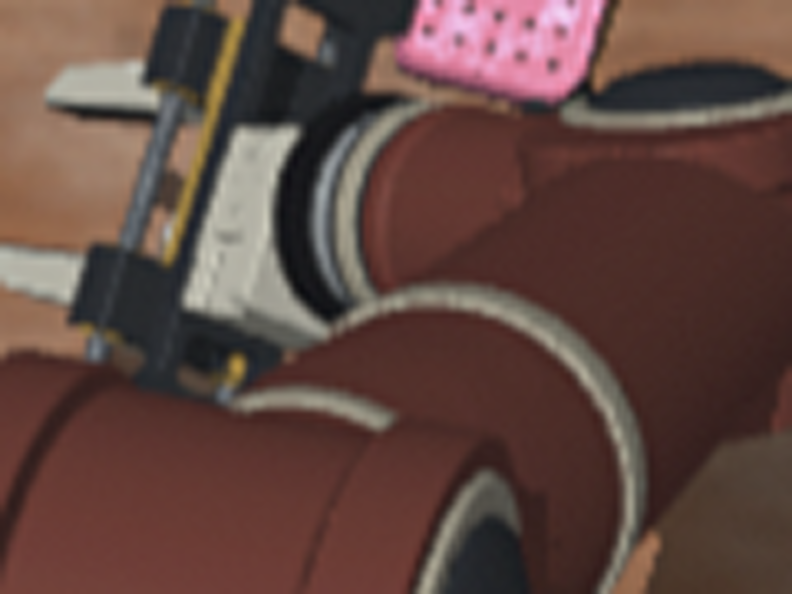

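Emit:
carry_out(targets=[[-1.5,-0.4,0.1,0,5],[-3,-0.4,0.2,0,5],[-4,-0.4,0.3,0,5],[-4.8,-0.4,0.4,0,5],[-5.4,-0.4,0.4,0,5],[-5.4,-0.4,0.4,0,5]])

```text
time: 29.8
position: [536.1, 76.0, 78.2]
orientation: [178.9, -44.7, 74.9]
ft_force: [-0.8, 0.5, 0.9]
grip_width: 0.539
```

Run:
```python
from h import *
import cv2
show();zdir();print(shift(S((119.6,0,38))))
for n,c,f in(("scene",(240,190,360,280),6.6),):
    a=r.grab_frame(n)[:,:,::-1];a=a[c[1]:c[3],c[0]:c[2]];cv2.imwrite(f"pics/{n}14.png",cv2.resize(a,None,fx=f,fy=f,interpolation=cv2.INTER_CUBIC))
```

```text
t 29.8 pos [536.1  76.   78.2] rpy [178.9 -44.7  74.9] F [-0.8  0.5  0.9] M [-0.66  0.12  0.01] g 0.539
q [  7.   43.5  10.4 119.  -77.9  53.5  68.1]
z az 73.41 depr 45.32 arm az 8.1
tool axes in (downslope,y,n): [[0.006, -0.026, 1.0], [-0.007, -1.0, -0.026], [1.0, -0.007, -0.006]]
[-0.28 -0.07  0.31]
```

View pics/scene14.png

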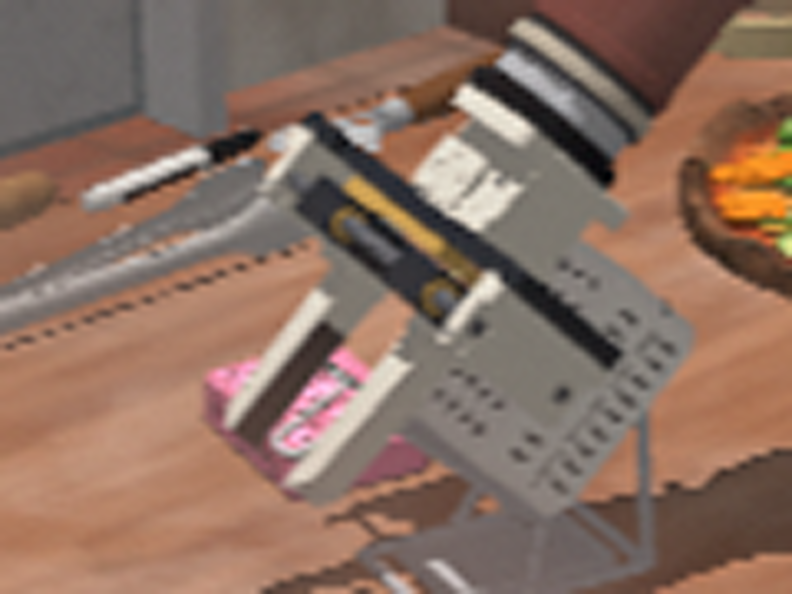

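Emit:
carry_out(targets=[[-0.3,0,0.2,0,4],[-0.3,0,0.2,0,3],[-0.3,0,0.2,0,1.5],[-0.3,0,0.2,0,1.5],[-0.3,0,0.2,0,1.5],[-0.3,0,0.2,0,1.5]], force=8)

```text
time: 30.45
position: [538.5, 75.1, 75.8]
orientation: [178.5, -44.7, 75.2]
ft_force: [6.1, -0.3, -0.3]
grip_width: 0.273
```

Run:
```python
from h import *
st=show();p=unY(st["position"]);x=(p[1]-p[0])*s;z=(p[0]+p[1])*s
g=np.array([x-19*s,z+19*s]);print("TCP stand",x,z,"grasp",g,"rel hinge",g-[25,20])
```

```text
t 30.45 pos [538.5  75.1  75.8] rpy [178.5 -44.7  75.2] F [ 6.1 -0.3 -0.3] M [-0.76 -0.71 -0.81] g 0.273
q [  7.8  43.7   9.2 118.8 -78.   52.6  68.4]
TCP stand 119.21867399751817 39.780531392332726 grasp [105.78364515  53.21556023] rel hinge [80.78364515 33.21556023]
```

Run:
```python
import numpy as np
s=2**-.5;v=np.array([80.8,33.2])
for t in list(np.arange(.1,1.21,.1))+[1.17]:
    c,sn=np.cos(t),np.sin(t);w=np.array([c*v[0]-sn*v[1],sn*v[0]+c*v[1]])-v
    print(round(t,2),"tx",round((w[0]+w[1])*s/10,2),"tz",round((w[0]-w[1])*s/10,2))
```

```text
0.1 tx 0.3 tz -0.82
0.2 tx 0.51 tz -1.67
0.3 tx 0.63 tz -2.53
0.4 tx 0.67 tz -3.4
0.5 tx 0.63 tz -4.28
0.6 tx 0.49 tz -5.14
0.7 tx 0.27 tz -5.98
0.8 tx -0.03 tz -6.8
0.9 tx -0.41 tz -7.59
1.0 tx -0.87 tz -8.33
1.1 tx -1.4 tz -9.02
1.2 tx -2.0 tz -9.66
1.17 tx -1.82 tz -9.47
```

Emit:
carry_out(targets=[[0.3,0,-0.82,0,1.5],[0.51,0,-1.67,0,1.5],[0.63,0,-2.53,0,1.5],[0.67,0,-3.4,0,1.5],[0.63,0,-4.28,0,1.5],[0.49,0,-5.14,0,1.5],[0.27,0,-5.98,0,1.5],[0.27,0,-5.98,0,1.5]])

```text
time: 31.25
position: [527.0, 33.2, 119.0]
orientation: [178.5, -44.4, 74.9]
ft_force: [6.1, -2.4, -4.3]
grip_width: 0.253
```

Run:
```python
from h import *
import cv2
show();zdir()
for n,c,f in(("scene",(260,170,380,260),6.6),):
    a=r.grab_frame(n)[:,:,::-1];a=a[c[1]:c[3],c[0]:c[2]];cv2.imwrite(f"pics/{n}15.png",cv2.resize(a,None,fx=f,fy=f,interpolation=cv2.INTER_CUBIC))
```

```text
t 31.25 pos [527.   33.2 119. ] rpy [178.5 -44.4  74.9] F [ 6.1 -2.4 -4.3] M [-1.68 -0.57 -0.88] g 0.253
q [ 10.6  39.1  12.3 117.7 -70.3  56.8  63.1]
z az 72.71 depr 45.62 arm az 3.6
tool axes in (downslope,y,n): [[0.011, -0.034, 0.999], [-0.008, -0.999, -0.034], [1.0, -0.007, -0.011]]
```

View pics/scene15.png

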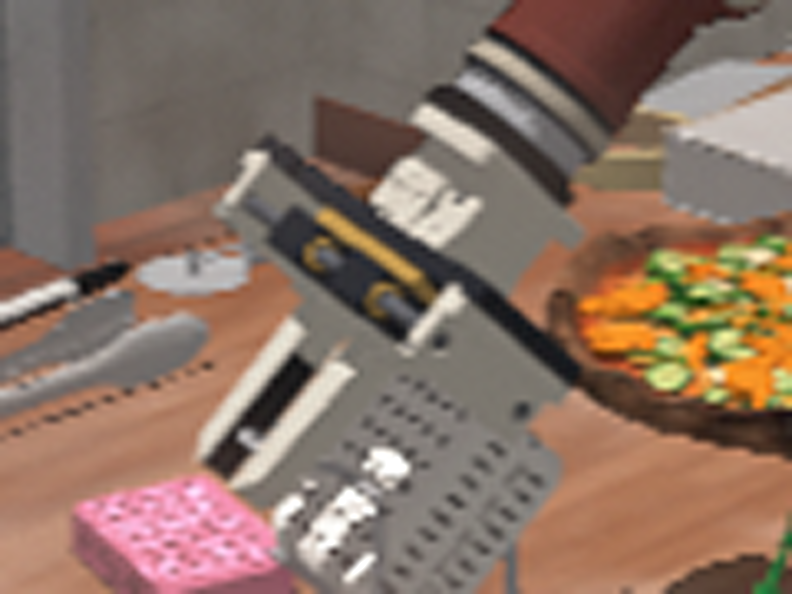

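Emit:
carry_out(targets=[[-0.15,0,-0.4,0,1.5],[-0.3,0,-0.82,0,1.5],[-0.48,0,-1.22,0,1.5],[-0.68,0,-1.61,0,1.5],[-0.9,0,-2,0,1.5],[-1.14,0,-2.35,0,1.5],[-1.4,0,-2.7,0,1.5],[-1.4,0,-2.7,0,1.5]])

```text
time: 32.1
position: [519.3, 6.0, 127.7]
orientation: [178.5, -44.3, 74.9]
ft_force: [6.4, -1.5, -5.8]
grip_width: 0.243
```

Run:
```python
from h import *
import cv2
st=show();p=unY(st["position"]);x=(p[1]-p[0])*s;z=(p[0]+p[1])*s
g=np.array([x-19*s,z+19*s]);print("unY",p,"rel hinge",g-[25,20])
for n,c,f in(("scene",(270,170,390,260),6.6),("top",(270,195,390,285),6.6)):
    a=r.grab_frame(n)[:,:,::-1];a=a[c[1]:c[3],c[0]:c[2]];cv2.imwrite(f"pics/{n}16.png",cv2.resize(a,None,fx=f,fy=f,interpolation=cv2.INTER_CUBIC))
```

```text
t 32.1 pos [519.3   6.  127.7] rpy [178.5 -44.3  74.9] F [ 6.4 -1.5 -5.8] M [-1.77 -0.73 -1.08] g 0.243
q [ 13.   38.4  13.6 116.9 -67.3  59.1  62.8]
unY [31.27054119 98.4452648  -2.02050713] rel hinge [ 9.06467375 85.15795488]
```

View pics/scene16.png

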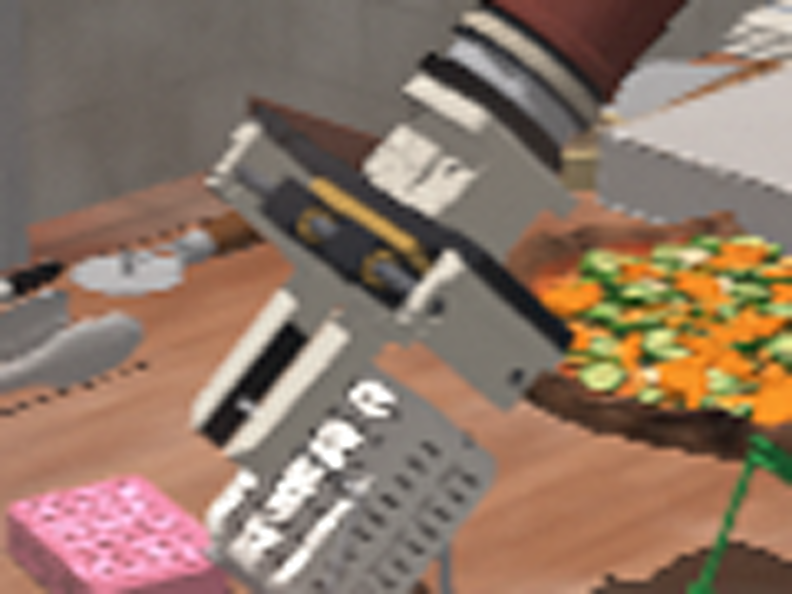

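Emit:
carry_out(targets=[[-0.3,0,-0.35,0,1.5],[-0.55,0,-0.7,0,1.5],[-0.75,0,-0.85,0,1.5],[-0.75,0,-0.85,0,1.5]])

```text
time: 32.6
position: [517.6, 0.8, 130.3]
orientation: [178.4, -44.9, 75.3]
ft_force: [12.4, 6.4, -5.5]
grip_width: 0.244
```

Run:
```python
from h import *
import cv2
st=show();p=unY(st["position"]);x=(p[1]-p[0])*s;z=(p[0]+p[1])*s
g=np.array([x-19*s,z+19*s]);print("unY",p,"rel hinge",g-[25,20])
for n,c,f in(("scene",(270,180,390,270),6.6),):
    a=r.grab_frame(n)[:,:,::-1];a=a[c[1]:c[3],c[0]:c[2]];cv2.imwrite(f"pics/{n}17.png",cv2.resize(a,None,fx=f,fy=f,interpolation=cv2.INTER_CUBIC))
```

```text
t 32.6 pos [517.6   0.8 130.3] rpy [178.4 -44.9  75.3] F [12.4  6.4 -5.5] M [-0.61 -1.43 -1.45] g 0.244
q [ 13.9  38.5  13.6 116.5 -66.6  60.2  63.1]
unY [36.96760725 96.42340413 -1.64148712] rel hinge [ 3.60656831 87.75671753]
```

View pics/scene17.png

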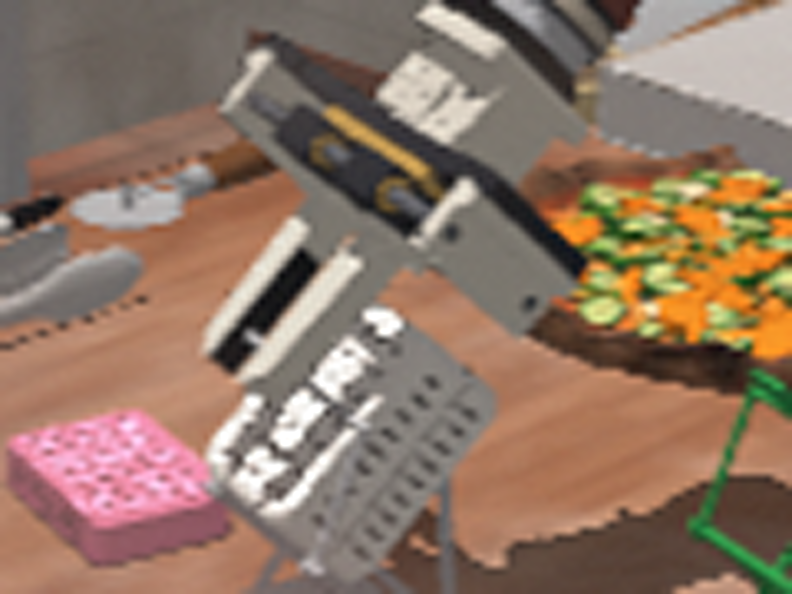

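Emit:
carry_out(targets=[[0,0,0,0,2.8],[0,0,0,0,3.5],[0,0,0,0,5],[0,0,0,0,5],[0,0,0,0,5]])

```text
time: 33.15
position: [512.8, -1.2, 129.5]
orientation: [179.0, -44.7, 74.9]
ft_force: [-0.0, 0.7, -0.3]
grip_width: 0.531
```

Run:
```python
from h import *
import cv2
st=show()
for n,c,f in(("scene",(270,180,390,270),6.6),):
    a=r.grab_frame(n)[:,:,::-1];a=a[c[1]:c[3],c[0]:c[2]];cv2.imwrite(f"pics/{n}18.png",cv2.resize(a,None,fx=f,fy=f,interpolation=cv2.INTER_CUBIC))
```

```text
t 33.15 pos [512.8  -1.2 129.5] rpy [179.  -44.7  74.9] F [-0.   0.7 -0.3] M [-0.71  0.11  0.  ] g 0.531
q [ 14.   38.4  13.9 116.8 -66.1  60.3  63.1]
```

View pics/scene18.png

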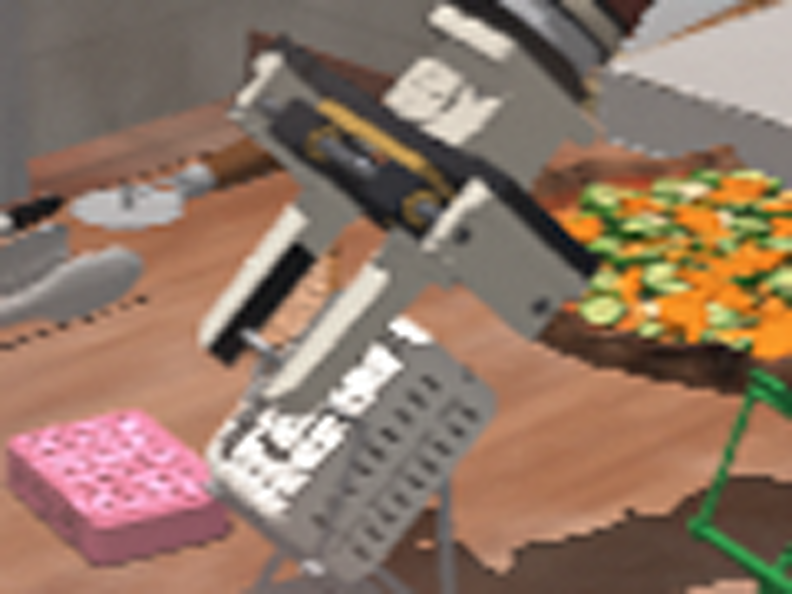

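Emit:
carry_out(targets=[[1,0,0,0,5],[3,0,0,0,5],[6,0,-1,0,5],[9,0,-3,0,5],[11,0,-7,0,5],[12,0,-12,0,5],[12,0,-16,0,5],[12,0,-20,0,5]])

```text
time: 34.0
position: [494.5, -53.8, 358.6]
orientation: [178.8, -44.7, 75.2]
ft_force: [0.1, -0.5, -0.3]
grip_width: 0.533
```

Emit:
carry_out(targets=[[3,0,-5,0,5],[4,0,-10,0,5],[4,0,-15,0,5],[4,0,-15,0,5]])

```text
time: 34.4
position: [471.7, -131.3, 494.9]
orientation: [178.3, -44.4, 75.1]
ft_force: [0.0, 0.3, -1.2]
grip_width: 0.538
```

Run:
```python
from ov import *
show()
for n,c,f in(("scene",(270,200,370,290),6.5),("top",(280,205,380,285),7.5)):
    a=r.grab_frame(n)[:,:,::-1].copy();cv2.imwrite(f"pics/{n}19f.png",a);overlay(p0,a,n,c,f,f"pics/{n}19o.png");a=a[c[1]:c[3],c[0]:c[2]];cv2.imwrite(f"pics/{n}19.png",cv2.resize(a,None,fx=f,fy=f,interpolation=cv2.INTER_CUBIC))
```

```text
t 34.4 pos [ 471.7 -131.3  494.9] rpy [178.3 -44.4  75.1] F [ 0.   0.3 -1.2] M [-0.69  0.12  0.01] g 0.538
q [ 21.8  18.1  23.7  82.2 -46.5 102.6  28.6]
```

View pics/scene19.png

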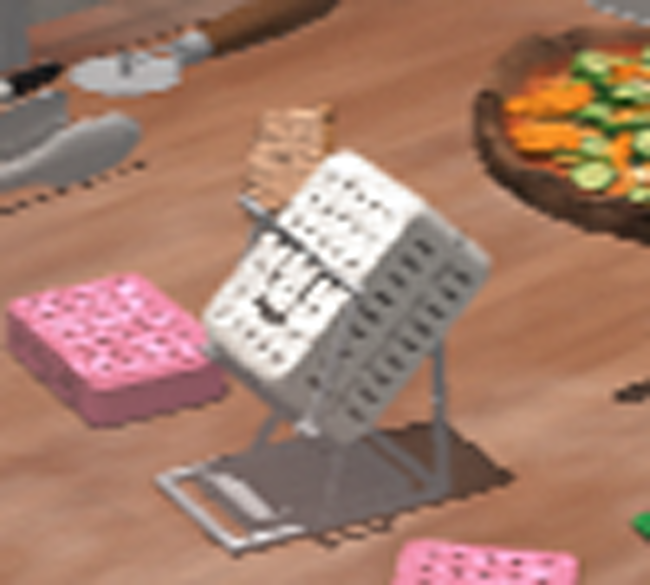

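View pics/top19.png

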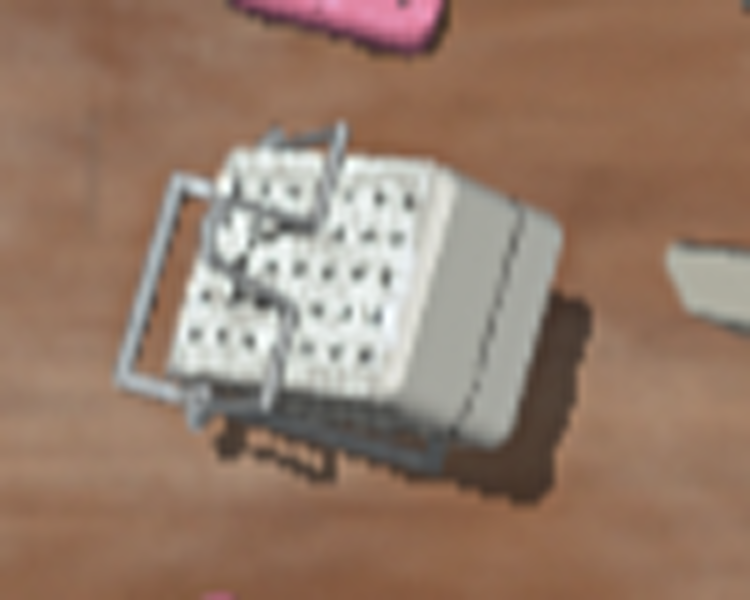

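View pics/scene19f.png

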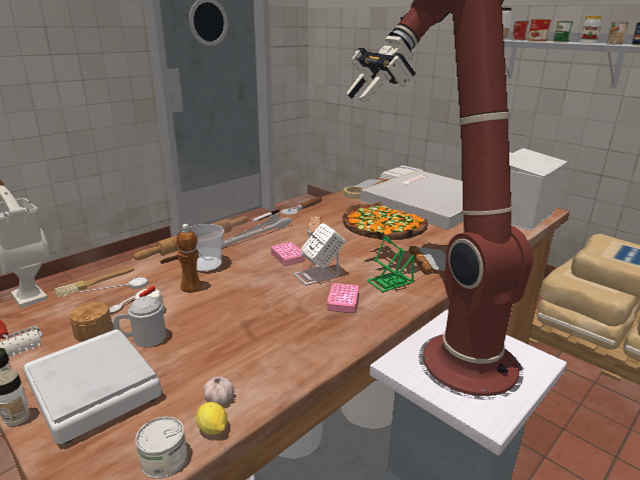

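Run:
```python
from rig import r
print(r.get_state()["time"]); print(r.hand_in())
```

```text
34.5
the job is handed in; nothing more can be done
None
```

The box is turned over and lies lid side down on the two rails, shut, with its end on the stop. The keeper is swung back and resting on it. I handed in at 34.5 s of the 70 s allowed; `r.hand_in()` gives no verdict.

**How it was done:** I pinched the keeper's loop and swung it open. I then pinched lid and box together at the overhanging top end with 45 N, lifted the box clear, turned it 180° and laid it back. Last I pinched the loop again and lowered the keeper onto the box.

**Getting the 45° tilt:** The moves only shift the tool and turn it about its own axis. To grip along the slope I tilted the tool by reaching past the arm's range, where it gave way about 2° at a time. The pinch was about 1.5° off the slope line, so the box came down turned roughly 3°. I eased the grip to 8 N and pressed the box lightly into the stop to square it up.

**Last checks:**
- **Box and keeper:** in both final pictures their outlines match the starting pose within about a pixel. The seam has moved from the upper to the lower part of the side, which confirms the flip. No gap shows at the seam.
- **Other things:** the pepper mill, pink boxes, green stand and cheese wedge are where they were, and nothing was dropped.
- **Forces:** the wrist readings I saw stayed below about 16 N, but I read them only at the end of each move call.

**Disagreements:**
- **Cameras:** while I was locating the box, the two views differed by 2–3 mm, about the stated calibration error.
- **Joint limits:** joints 3, 4, 5 and 6 sat at their range limits at times, and joint 2 touched its limit once. The move tool stopped them there.

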